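# Top up the biscuit magazine to its fill mark

### The arm

A 7-joint arm with a two-finger parallel gripper is mounted at the origin on the work surface. World frame = base frame: x ahead of the robot, y to its left, z up, the work surface at z = 0. Lengths are in m, angles in rad, forces in N, time in s.
With the tool pointing down it reaches from about 0.425 to 0.875 m from the base axis. Payload 9.9 kg.
Tool frame: the origin (TCP) lies between the finger pads; the fingertips stand 22 mm ahead of it and the grasp point (between the pads) lies 3 mm ahead of it; z points along the fingers, x is the direction in which the jaws open and shut, and the axes are right-handed (so a half turn about z gives the same grasp; the last joint's range is limited). The gripper opens to 85 mm and grips with 20 to 120 N. Pads are 22 mm wide; open, the fingers measure 114 mm over their backs; the gripper's body (76 mm by 85 mm) begins 54 mm behind the grasp point. The pads swing forward as they close: fully open they stand 13 mm farther back than shut.
Start: joints at [-1.186, 0.576, 0.025, 1.437, -0.015, 1.129, -0.057], TCP at [0.305, 0.602, 0.253] pointing down, gripper open.
Joint ranges: [-2.76, 2.76], [-0.34, 2.15], [-1.52, 1.57], [0.19, 2.46], [-1.09, 4.23], [0.17, 1.99], [-2.82, 2.82]. Speed limits (rad/s): [2.22, 2.22, 3.01, 3.01, 3.14, 3.14, 3.14].

### API

Orientations are given as a rotation vector (axis times angle).
In Python, from station import manip, imaging gives the robot as it stands.
- The arm moves only by the shell command python3 -m crank 'ROWS' [OPENING]. ROWS is JSON, a list of rows, each an object of numbers: "x", "y", "z": the shift along the tool's x, y, z in mm; "spin": the turn about the tool's z in rad. A call has 1 to 5 rows; each row is the pose to reach, as a shift and turn from the pose commanded when the call began, along the tool's axes at that moment; what a row does not reach only later rows make up. A row lasts 1/10 s, in which the tool goes at most 50 mm and 8.59 degrees, less where a joint would pass 70% of its speed; a pose out of reach is approached as far as the arm can. A call with a gripper value outside its range is refused whole. OPENING is the gripper's target within -1 to 1 (fully open at 1, half-way at 0, shut at -1), set as the call begins (- or left out, the last holds). The fingers move at their own pace and stop on an object; the grip force is fixed at half the most. Time passes only in rows, so rows that repeat a pose let the fingers close. It gives the time, the measured TCP pose, the force and the opening at its end, in the units of the state.
- manip.get_obs(): the state, without advancing time (a new reading comes with each control period).
- imaging.get_image(name): name is "scene" or "top" or "wrist"; returns a dict with "frame" (480x640x3 uint8, blue, green, red), "camera_matrix" (3x3 intrinsics, pixels), "k1" (the pictures are not rectified: a ray, as slopes to the right and down, at radius r is drawn at 1 + k1 r^2 times it, then the intrinsics apply), "R" (3x3) and "t" (3): a world point X has camera coordinates R X + t. Camera axes: x right, y down, z forward; pixel columns grow to the right and rows downward; lengths in m; the calibration is good to about 2 mm. A picture is of the moment at which its call begins. There is no depth.
- manip.job_done(): hands the job in, once; it reports no verdict.
The state is a dict: "clock": time; "joints": joint angles; "dq": joint speeds; "tau": joint torques, N m; "eef_pos": TCP position; "tool_rot": TCP orientation; "contact_force": force on the tool from outside, world axes, zero at the start; "moment": the same for the moment, N m; "finger_gap": opening from 0.0 (shut) to 1.0 (fully open).
Only numpy, scipy, OpenCV 4.12 (cv2) and the standard library are available. Lean on these libraries where they do the work, as an engineer would, in place of code of your own. Each camera call takes 0.05 s, during which the arm holds its last target.

### The job

The shortbread magazine is shut and only part full: pull up the spring plunger on its keeper, swing the keeper off the tube to the other hole and let the plunger snap in there. Then stack shortbread rounds from the counter flat in the tube until the top of the stack comes level with or just above the top edge of the black fill-mark band, with no more rounds than that takes; leave the spare rounds lying on the counter. Do not shift the fill mark, and leave the other kitchen things where they stand.

Things in the scene. Friction and masses are not known exactly. Their poses are not given: they have to be found in the camera images.
- magazine: Fixed biscuit magazine; origin on the tube's axis at counter level. Grey base plate 12 mm thick, own x -50 to +125 mm, y +-50 mm. Tube: see tube_floor. The keeper's pivot post (36 mm diameter) stands at own x +95 mm, y 0. Round it a steel index plate, an arc 92 to 104 mm above the counter, 36 to 64 mm from the pivot, from 22 degrees beyond own +x to 22 degrees beyond own +y.
- tube_floor (a point): Centre of the tube's floor, 12 mm above the counter. The tube is two facing curved walls at own +x and -x (axes as the magazine), 3 mm thick, bore 67 mm, from the floor up to 92 mm above the counter, then a flared lip up to 100 mm (outer radius 42 mm). Open slots 45 mm wide face own +y and -y over the full height: fingers closing along own y can go down in them beside a round.
- keeper (a joint): Angle (rad) of the keeper, a flat dark bar 112 to 120 mm above the counter on the vertical pivot. 0 = shut: its round end (60 mm diameter, 95 mm from the pivot) covers the tube. Grows counter-clockwise from above; 1.571 = open, plunger over the open hole, round end towards the magazine's own -y from the pivot; stop at 1.64. Locked while the plunger is in a hole (0.03 rad play), else turns easily.
- pivot (a point): Keeper's pivot axis, at the bar's top face, 120 mm above the counter. Its x and y axes turn with the keeper: own +x points from the pivot to the plunger.
- open_hole (a point): Top of the hole of the index plate in which the plunger must end, 104 mm above the counter, 50 mm from the pivot towards the magazine's own +y.
- plunger (a joint): Lift of the spring plunger in m: 0 = pin fully down in a hole, about 0.009 = its tip rests on the index plate between the holes, 0.018 = stop. The pin enters the plate by 9 mm, so lift it 11 to 16 mm to turn the keeper. The spring pulls it down with 4 N at 0 and about 8 N fully up.
- plunger_knob (a point): Grip point of the plunger's upright round black knob, on its axis, 145 mm above the counter when down. The knob is 30 mm in diameter from 14 mm below to 11 mm above this point. It sits on the keeper's tail, 50 mm from the pivot, opposite the end that covers the tube, and moves on that circle; it does not spin on the keeper, so the gripper should turn with the keeper.
- fill_mark (a point): The fill mark: point on the tube's axis at the height of the top edge of the black band (8 mm tall, 4 mm thick) that clips round the outside of the tube wall on the magazine's own -x side. It is 50 to 80 mm above the tube floor, different each time; it would slide if pushed.
- disc0: Shortbread round, 62 mm in diameter and 22 mm thick, about 70 g, pale brown. Origin: its centre, 11 mm above its underside. It lies flat on the tube floor in the magazine at the start.
- disc1: Shortbread round, 62 mm in diameter and 22 mm thick, about 70 g, pale brown. Origin: its centre, 11 mm above its underside. It lies flat on the counter at the start, among the other things.
- disc2: Shortbread round, 62 mm in diameter and 22 mm thick, about 70 g, pale brown. Origin: its centre, 11 mm above its underside. It lies flat on the counter at the start, among the other things.
- disc3: Shortbread round, 62 mm in diameter and 22 mm thick, about 70 g, pale brown. Origin: its centre, 11 mm above its underside. It lies flat on the counter at the start, among the other things.
- disc4: Shortbread round, 62 mm in diameter and 22 mm thick, about 70 g, pale brown. Origin: its centre, 11 mm above its underside. It lies flat on the counter at the start, among the other things.
- jar: Bystander: amber jar with black lid, 58 mm in diameter, 62 mm tall; origin under its centre.
- bowl: Bystander: small steel bowl, 80 mm across the rim, 38 mm tall; origin under its centre.
- tart_ring: Bystander: open steel tart ring, 76 mm outside diameter, 30 mm tall; origin under its centre.
- cup: Bystander: white cup, 66 mm across, 62 mm tall; origin under its centre.
- timer: Bystander: white round kitchen timer, 66 mm in diameter, 44 mm tall with its grip bar; origin under its centre.
- tub: Bystander: square white tub with grey lid, 60 x 60 mm, 48 mm tall; origin under its centre.
- spatula: Bystander: spatula, 240 mm long, lying on the counter behind the magazine along its own x; origin at its middle.
- squeeze: Bystander: white squeeze bottle, 54 mm in diameter, 160 mm tall; origin under its centre.
Things that resemble listed ones, but are neither listed nor needed, are in the scene too. What is shaped like the disc1 but blue, orange or turquoise is not meant.

How it is judged:
By the outcome, as a careful person would: the job done as asked, in the order asked, and still so for the second after the job is handed in, with the robot touching nothing.
It also fails if it takes over 72 s, if anything falls off the work surface, if the arm or the gripper's body presses on something with over 40 N, if the wrist force passes 120 N, or if a joint passes its speed limit or range.

## Working session

There is one attempt and no reset: what is moved stays moved. The work goes in short steps, Python scripts to look and compute and a shell command to move; the robot and the scene stay as the last step left them, time stands still between calls to the robot, and variables do not carry over. Pictures are saved under pics/ and viewed, and the job is handed in when it is done.

```bash
mkdir -p pics && ls && python3 - <<'E'
from station import manip, imaging
import cv2,numpy as np
o=manip.get_obs()
for k,v in o.items(): print(k,np.round(v,4))
for n in("scene","top","wrist"):
    d=imaging.get_image(n); cv2.imwrite(f"pics/{n}0.png",d["frame"]); print(n,d["camera_matrix"],d["k1"],np.round(d["R"],3),np.round(d["t"],3))
E
```

```text
pics
clock 0.0
joints [-1.1858  0.5765  0.0249  1.4379 -0.015   1.129  -0.0565]
dq [-0.001   0.0011 -0.0008 -0.0004  0.0001  0.0006 -0.0015]
tau [ 2.00000e-04 -7.65761e+01  2.25050e+00 -2.85972e+01  1.53000e-02
  1.26000e-02 -1.00000e-04]
eef_pos [0.3048 0.6018 0.2524]
tool_rot [ 2.6758e+00  1.6442e+00 -2.2000e-03]
contact_force [-0.4666  0.3092 -0.0603]
moment [ 0.033   0.0159 -0.0014]
finger_gap 1.0
scene [[562.73047198   0.         317.52426962]
 [  0.         562.73047198 232.67777881]
 [  0.           0.           1.        ]] 0.007475886925611023 [[ 0.186  0.983 -0.011]
 [ 0.784 -0.155 -0.601]
 [-0.592  0.103 -0.799]] [-0.1   -0.357  1.613]
top [[520.78297957   0.         320.80543054]
 [  0.         520.78297957 235.92616955]
 [  0.           0.           1.        ]] -0.054225778760825294 [[ 0.035 -0.999 -0.002]
 [-0.979 -0.034 -0.203]
 [ 0.203  0.009 -0.979]] [-1.000e-03  5.680e-01  1.283e+00]
wrist [[377.37535767   0.         316.57667919]
 [  0.         377.37535767 240.62394955]
 [  0.           0.           1.        ]] -0.06285372701733863 [[ 0.454  0.891 -0.   ]
 [ 0.846 -0.431  0.314]
 [ 0.28  -0.143 -0.949]] [-0.674 -0.04   0.38 ]
```

View pics/scene0.png

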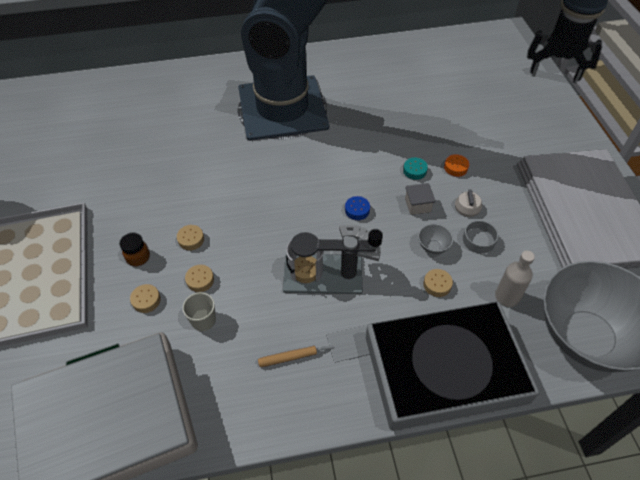

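View pics/top0.png

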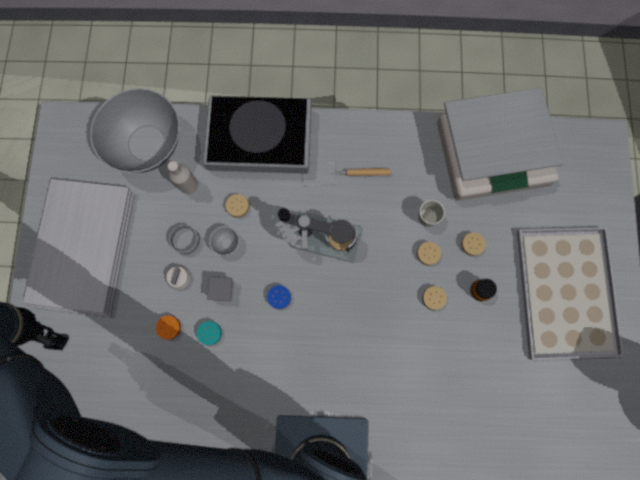

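View pics/wrist0.png

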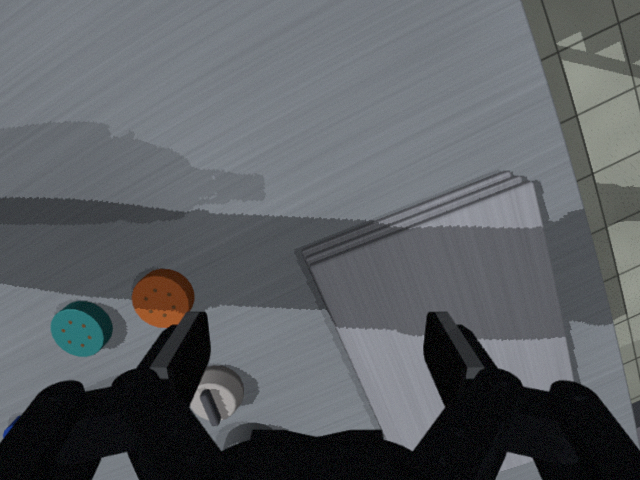

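The scene picture shows pale rounds on the counter at (190,237), (199,277), (145,298) and (437,282). The look-alikes are blue (357,208), teal (415,168), orange (457,165) and the biscuits in the tray. The magazine is at about (320,265), with its black knob at (375,238). Next I'll take close crops.

```bash
cat > h.py <<'E'
import numpy as np,cv2
from station import manip,imaging
def ray(d,uv):
    p=cv2.undistortPoints(np.array([[uv]],float),d["camera_matrix"],np.array([d["k1"],0,0,0,0.]))[0,0]
    R=np.array(d["R"]);t=np.array(d["t"]).ravel()
    v=R.T@np.array([p[0],p[1],1]); return -R.T@t, v/np.linalg.norm(v)
def onz(d,uv,z):
    c,v=ray(d,uv); return c+v*(z-c[2])/v[2]
def proj(d,X):
    R=np.array(d["R"]);t=np.array(d["t"]).ravel()
    return cv2.projectPoints(np.array(X,float).reshape(-1,3),cv2.Rodrigues(R)[0],t,d["camera_matrix"],np.array([d["k1"],0,0,0,0.]))[0].reshape(-1,2)
def tri(d1,u1,d2,u2):
    c1,v1=ray(d1,u1);c2,v2=ray(d2,u2)
    A=np.stack([v1,-v2],1);s=np.linalg.lstsq(A,c2-c1,rcond=None)[0]
    a=c1+s[0]*v1;b=c2+s[1]*v2
    return (a+b)/2,np.linalg.norm(a-b)
def crop(d,u0,v0,w,h,name,k=8):
    c=cv2.resize(d["frame"][v0:v0+h,u0:u0+w],None,fx=k,fy=k,interpolation=cv2.INTER_CUBIC); cv2.imwrite("pics/"+name,c)
def tcp():
    o=manip.get_obs(); R=cv2.Rodrigues(np.array(o["tool_rot"],float))[0]; return np.array(o["eef_pos"]),R,o
E
python3 - <<'E'
from h import *
import pickle
S=imaging.get_image("scene");T=imaging.get_image("top");pickle.dump((S,T),open("st0.pkl","wb"))
crop(S,275,215,120,85,"c_s.png",6);crop(T,265,195,110,75,"c_t.png",7)
def rounds(d,nm):
    hsv=cv2.cvtColor(d["frame"],cv2.COLOR_BGR2HSV)
    m=cv2.inRange(hsv,(8,60,90),(25,200,255))
    cs,_=cv2.findContours(m,cv2.RETR_EXTERNAL,cv2.CHAIN_APPROX_NONE)
    for c in cs:
        a=cv2.contourArea(c)
        if a>60:
            e=cv2.fitEllipse(c); print(nm,np.round(e[0],1),np.round(e[1],1),a,onz(d,e[0],.018).round(3))
rounds(S,"S");rounds(T,"T")
E
```

```text
S [286.1 355.7] [ 8.3 79.5] 437.5 [ 0.764 -0.107  0.018]
S [143.9 296.3] [22.6 28.9] 512.0 [ 0.568 -0.389  0.018]
S [438.  280.7] [22.7 28.3] 502.0 [0.653 0.248 0.018]
S [306.6 271.9] [10.8 19.9] 130.5 [ 0.574 -0.031  0.018]
S [198.5 276.1] [22.  27.5] 474.5 [ 0.539 -0.269  0.018]
S [189.3 235.1] [20.  25.7] 401.0 [ 0.42  -0.284  0.018]
S [613.3  99.4] [10.4 98.9] 666.0 [0.171 0.919 0.018]
T [434.2 297.7] [22.4 23.2] 407.0 [ 0.423 -0.281  0.018]
T [428.6 252.8] [22.1 22.9] 394.5 [ 0.541 -0.267  0.018]
T [336.5 243.6] [ 9.6 18.3] 88.5 [ 0.557 -0.023  0.018]
T [473.2 243.4] [21.5 22.7] 380.5 [ 0.57  -0.386  0.018]
T [236.9 205.2] [21.8 22.6] 385.5 [0.653 0.248 0.018]
T [368.7 171.5] [ 6.7 53.3] 243.5 [ 0.76  -0.105  0.018]
```

View pics/c_s.png

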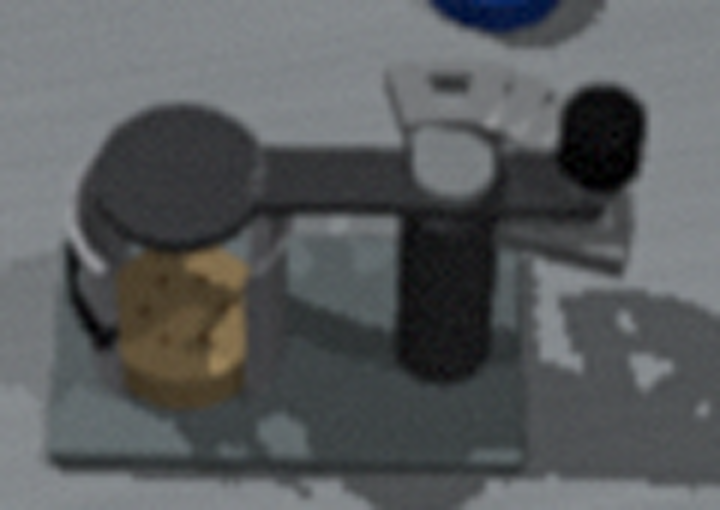

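View pics/c_t.png

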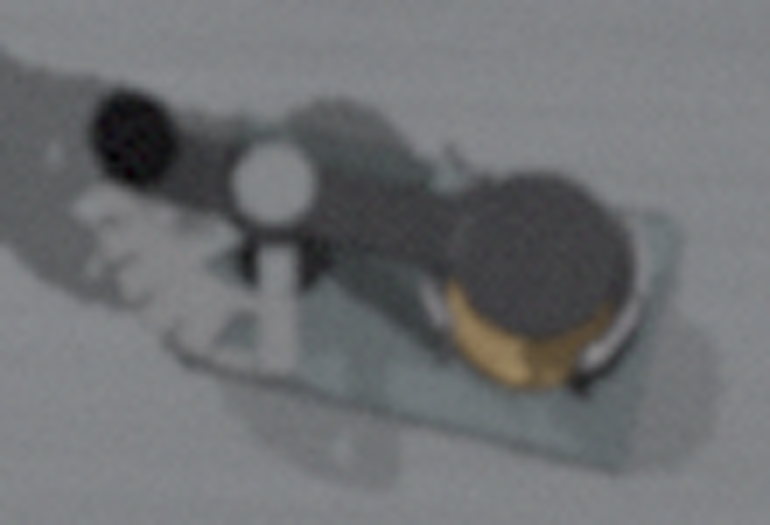

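Crops: the keeper covers the tube, with its round end at scene (305,244) and top (342,232). The silver cap is the pivot. The knob is at scene (375,236) and top (284,215). Next I'll triangulate these.

```bash
python3 - <<'E'
from h import *
import pickle
S,T=pickle.load(open("st0.pkl","rb"))
s=lambda x,y:(275-.42+x/6,215-.42+y/6); t=lambda x,y:(265-.43+x/7,195-.43+y/7)
K=dict(end=(s(175,178),t(540,257)),piv=(s(454,163),t(274,184)),knobtop=(s(604,125),t(134,138)))
for k,(a,b) in K.items():
    X,e=tri(S,a,T,b); print(k,X.round(4),round(e,4))
for k,z in(("end",.118),("piv",.122),("knobtop",.15)):
    a,b=K[k]; print(k,onz(S,a,z).round(4),onz(T,b,z).round(4))
# fit base plate corners: bottom corners scene
for n,c in(("S left-near",(S,s(48,462))),("S right-near",(S,s(525,462))),("T right-low",(T,t(618,470))),("T right-up",(T,t(685,215)))):
    print(n,onz(c[0],c[1],.006).round(4))
E
```

```text
end [ 0.5693 -0.0332  0.1173] 0.0011
piv [0.5898 0.0613 0.1287] 0.0006
knobtop [0.5994 0.11   0.1505] 0.0007
end [ 0.5698 -0.0338  0.118 ] [ 0.5692 -0.0326  0.118 ]
piv [0.5851 0.0623 0.122 ] [0.5914 0.0619 0.122 ]
knobtop [0.599  0.1104 0.15  ] [0.5994 0.1097 0.15  ]
S left-near [ 0.6072 -0.0911  0.006 ]
S right-near [0.6408 0.0805 0.006 ]
T right-low [ 0.5122 -0.0679  0.006 ]
T right-up [ 0.6121 -0.0914  0.006 ]
```

```bash
cat >> h.py <<'E'
def to(x,y,z,yaw=None):
    p,R,o=tcp(); cy=np.degrees(np.arctan2(R[1,0],R[0,0]))
    d=R.T@(np.array([x,y,z])-p)*1000
    s=0
    if yaw is not None:
        dy=(yaw-cy+180)%360-180; s=-np.radians(dy)
    print("pos",p.round(4),"yaw %.1f"%cy,"tilt",np.round(R[:2,2],3),"F",np.round(o["contact_force"],1),"gap %.3f"%o["finger_gap"],"t %.2f"%o["clock"])
    print("delta x %.1f y %.1f z %.1f spin %.3f"%(*d,s))
E
python3 -c "
from h import *
to(.5992,.1087,.21,-11.9)"
```

```text
pos [0.3048 0.602  0.2529] yaw 63.1 tilt [-0.    -0.001] F [ 0.7 -0.5 -0.6] gap 0.999 t 0.25
delta x -307.1 y 485.5 z 43.1 spin 1.310
```

```bash
python3 -m crank '[{"x":-23,"y":37,"z":0,"spin":0.12},{"x":-46,"y":74,"z":0,"spin":0.25},{"x":-70,"y":111,"z":0,"spin":0.38},{"x":-94,"y":148,"z":0,"spin":0.51},{"x":-118,"y":186,"z":0,"spin":0.64}]' 0.3 && python3 -c "
from h import *
to(.5992,.1087,.21,-11.9)"
```

```text
clock: 0.75
eef_pos: [0.4181, 0.4114, 0.2534]
tool_rot: [-3.06, -0.711, -0.0]
contact_force: [1.6, 0.4, 0.3]
finger_gap: 0.647
pos [0.4181 0.4114 0.2534] yaw 26.2 tilt [0. 0.] F [1.6 0.4 0.3] gap 0.647 t 0.75
delta x 29.0 y 351.5 z 43.3 spin 0.665
```

```bash
python3 - <<'E'
from h import *
to(.5992,.1087,.21,-11.9)
E
```

```text
pos [0.4181 0.4114 0.2534] yaw 26.2 tilt [0. 0.] F [1.6 0.4 0.3] gap 0.647 t 0.75
delta x 29.0 y 351.5 z 43.3 spin 0.665
```

```bash
python3 -m crank '[{"x":4,"y":43,"z":0,"spin":0.13},{"x":8,"y":86,"z":0,"spin":0.26},{"x":12,"y":129,"z":4,"spin":0.39},{"x":16,"y":172,"z":8,"spin":0.52},{"x":20,"y":215,"z":14,"spin":0.65}]' && python3 -c "
from h import *
to(.5992,.1087,.21,-11.9)"
```

```text
clock: 1.25
eef_pos: [0.5321, 0.2279, 0.2395]
tool_rot: [-3.126, 0.303, -0.001]
contact_force: [0.9, 0.9, 0.2]
finger_gap: 0.654
pos [0.5321 0.2279 0.2395] yaw -11.1 tilt [0.001 0.001] F [0.9 0.9 0.2] gap 0.654 t 1.25
delta x 88.7 y 104.2 z 29.5 spin 0.015
```

```bash
python3 -m crank '[{"x":30,"y":35,"z":10,"spin":0.015},{"x":60,"y":70,"z":20,"spin":0.015},{"x":88,"y":103,"z":29,"spin":0.015},{"x":88,"y":103,"z":29,"spin":0.015}]' && python3 - <<'E'
from h import *
to(.5992,.1087,.149,-11.9)
for n in("wrist","top","scene"):
    d=imaging.get_image(n); cv2.imwrite(f"pics/{n}1.png",d["frame"])
    if n=="wrist":
        import pickle; pickle.dump(d,open("w1.pkl","wb")); print(proj(d,[(.5992,.1087,.156)]))
E
```

```text
clock: 1.65
eef_pos: [0.6004, 0.104, 0.2095]
tool_rot: [3.12, -0.332, 0.001]
contact_force: [-0.4, 0.2, -0.1]
finger_gap: 0.648
pos [0.6004 0.104  0.2095] yaw -12.2 tilt [ 0.    -0.004] F [-0.4  0.2 -0.1] gap 0.648 t 1.65
delta x -2.2 y -4.6 z 60.5 spin -0.004
[[310.56843801 275.48650145]]
```

View pics/wrist1.png

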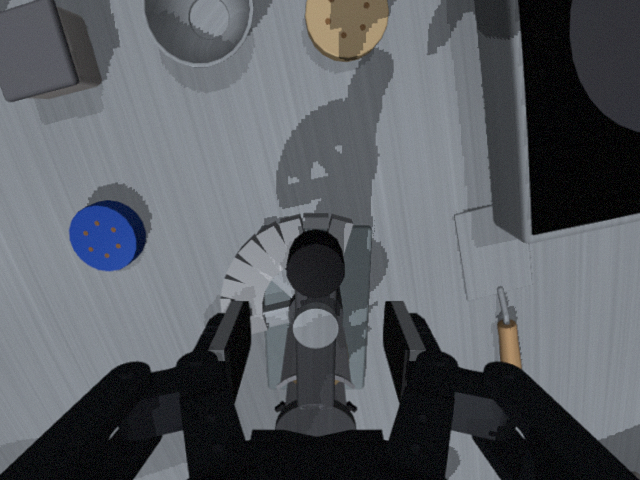

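View pics/scene1.png

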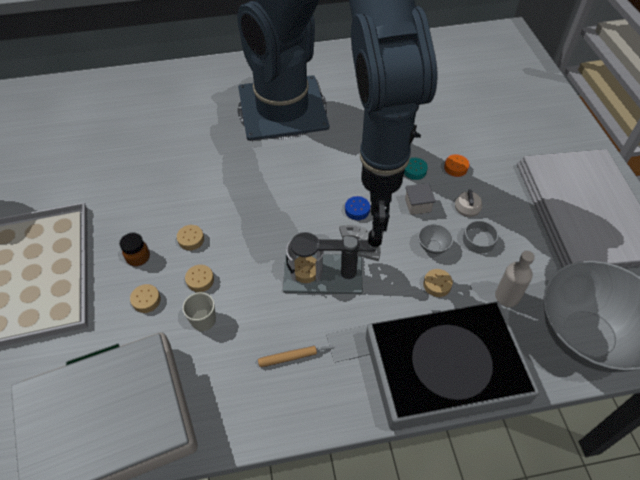

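The wrist view shows the knob at about (315,268), the pivot cap at (315,328) and the disc on the far side. I'll compare the wrist fix with the fixed cameras.

```bash
python3 - <<'E'
from h import *
import pickle
d=pickle.load(open("w1.pkl","rb"))
crop(d,210,195,200,140,"c_w1.png",4)
for z in(.12,.125,.128): print("piv",z,onz(d,(315.5,327.5),z).round(4))
print("knob",onz(d,(315.5,269),.156).round(4))
from scipy.optimize import least_squares
E
```

```text
piv 0.12 [0.5905 0.0575 0.12  ]
piv 0.125 [0.5912 0.0605 0.125 ]
piv 0.128 [0.5916 0.0623 0.128 ]
knob [0.6024 0.1116 0.156 ]
```

View pics/c_w1.png

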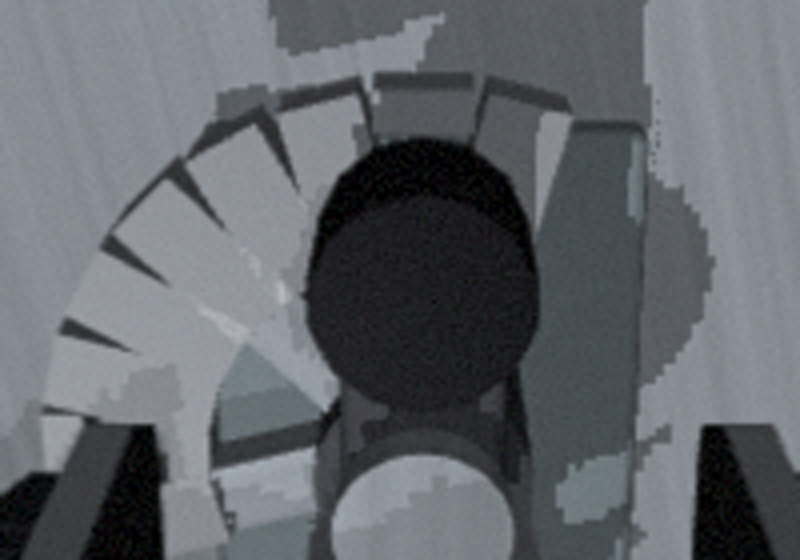

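```bash
python3 -c "
from h import *
to(.6006,.1098,.149,-12)"
python3 -m crank '[{"x":-1,"y":-5.5,"z":15},{"x":-1,"y":-5.5,"z":38},{"x":-1,"y":-5.5,"z":55},{"x":-1,"y":-5.5,"z":60},{"x":-1,"y":-5.5,"z":60}]' && python3 -m crank '[{"x":0},{"x":0},{"x":0},{"x":0},{"x":0}]' -1 && python3 -c "
from h import *
to(.6006,.1098,.149,-12)
d=imaging.get_image('wrist');cv2.imwrite('pics/w2.png',d['frame'])"
```

```text
pos [0.5983 0.1122 0.2101] yaw -11.6 tilt [-0.001  0.001] F [-1.2  0.4  0.1] gap 0.656 t 1.80
delta x 2.8 y 1.9 z 61.1 spin 0.006invalid input
```

```bash
python3 - <<'E'
from h import *
d=imaging.get_image('wrist');cv2.imwrite('pics/w2.png',d['frame'])
crop(d,210,195,200,140,"c_w2.png",4)
import pickle; pickle.dump(d,open("w2.pkl","wb"))
to(.6,.11,.149,-12)
E
```

```text
pos [0.5981 0.1131 0.2103] yaw -11.6 tilt [-0.     0.001] F [ 0.1 -0.9 -0. ] gap 0.648 t 1.85
delta x 2.5 y 2.7 z 61.3 spin 0.008
```

View pics/c_w2.png

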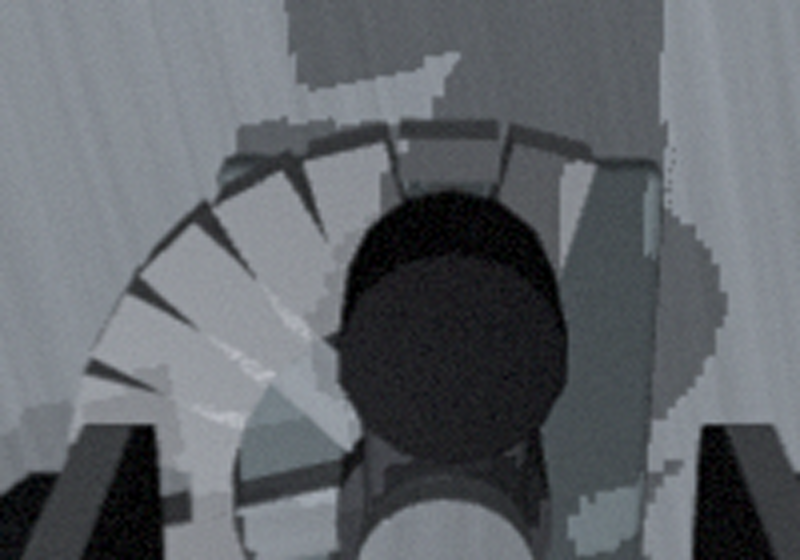

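```bash
python3 - <<'E'
from h import *
import pickle
d=pickle.load(open("w2.pkl","rb"))
print(onz(d,(323.1,284.1),.156).round(4), onz(d,(322,332),.125).round(4))
E
python3 -m crank '[{"x":2,"y":2,"z":20,"spin":0},{"x":2,"y":2,"z":40,"spin":0},{"x":2,"y":2,"z":56,"spin":0},{"x":2,"y":2,"z":61,"spin":0},{"x":2,"y":2,"z":61,"spin":0}]'
```

```text
[0.6022 0.1109 0.156 ] [0.5927 0.0647 0.125 ]
clock: 2.35
eef_pos: [0.5995, 0.1107, 0.1491]
tool_rot: [-3.126, 0.315, 0.002]
contact_force: [-0.4, -0.0, 0.5]
finger_gap: 0.652
```

```bash
python3 -m crank '[{"x":0,"y":0,"z":0,"spin":0},{"x":0,"y":0,"z":0,"spin":0},{"x":0,"y":0,"z":0,"spin":0},{"x":0,"y":0,"z":0,"spin":0}]' -1 && python3 -c "
from h import *
to(.6006,.1098,.149,-12)
d=imaging.get_image('wrist');cv2.imwrite('pics/w3.png',d['frame'])"
```

```text
clock: 2.75
eef_pos: [0.601, 0.1097, 0.1506]
tool_rot: [-3.124, 0.318, -0.004]
contact_force: [-0.1, 0.3, 6.6]
finger_gap: 0.326
pos [0.601  0.1097 0.1506] yaw -11.6 tilt [0.003 0.001] F [-0.1  0.3  6.6] gap 0.326 t 2.75
delta x -0.4 y 0.0 z 1.6 spin 0.007
```

View pics/w3.png

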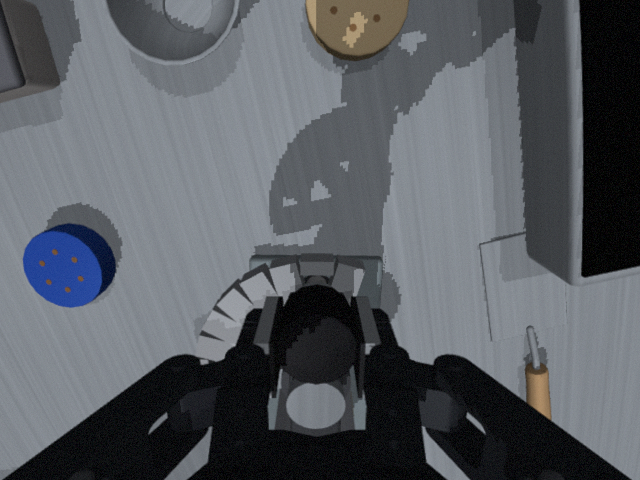

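```bash
python3 -m crank '[{"x":0,"y":0,"z":-8,"spin":0},{"x":0,"y":0,"z":-15,"spin":0},{"x":0,"y":0,"z":-15,"spin":0}]' && python3 -c "
from h import *
to(.6006,.1098,.149,-12)
S=imaging.get_image('scene');crop(S,275,215,120,85,'c_s2.png',6)"
```

```text
clock: 3.1
eef_pos: [0.6006, 0.1097, 0.1652]
tool_rot: [-3.125, 0.318, -0.002]
contact_force: [5.5, 1.6, -8.0]
finger_gap: 0.327
pos [0.6006 0.1097 0.1652] yaw -11.6 tilt [0.001 0.   ] F [ 5.5  1.6 -8. ] gap 0.327 t 3.10
delta x -0.0 y -0.1 z 16.2 spin 0.007
```

View pics/c_s2.png

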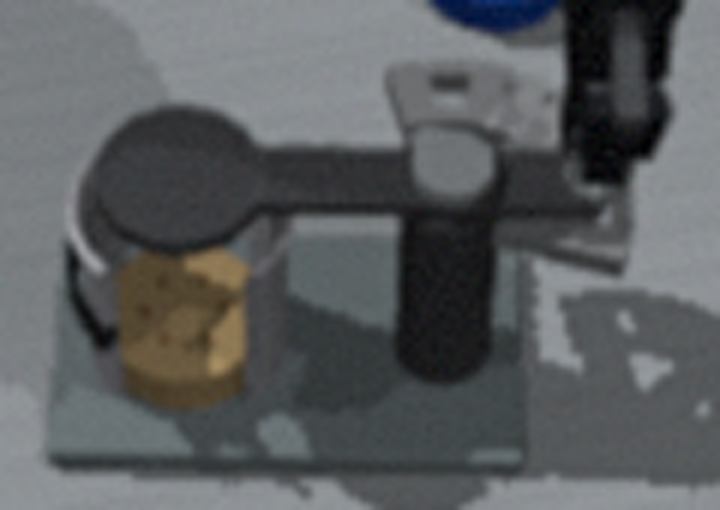

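```bash
python3 -m crank '[{"x":-3.5,"y":0.1,"z":0,"spin":0.07},{"x":-10.4,"y":1.1,"z":0,"spin":0.209},{"x":-17.1,"y":3,"z":0,"spin":0.349},{"x":-17.1,"y":3,"z":0,"spin":0.349}]' && python3 -c "
from h import *
to(.6006,.1098,.149,8)
S=imaging.get_image('scene');crop(S,275,215,120,85,'c_s3.png',6)"
```

```text
clock: 3.55
eef_pos: [0.5858, 0.1096, 0.1652]
tool_rot: [-3.02, 0.862, -0.011]
contact_force: [11.4, -1.2, -7.7]
finger_gap: 0.331
pos [0.5858 0.1096 0.1652] yaw -31.9 tilt [ 0.007 -0.001] F [11.4 -1.2 -7.7] gap 0.331 t 3.55
delta x 12.4 y -8.0 z 16.4 spin -0.696
```

View pics/c_s3.png

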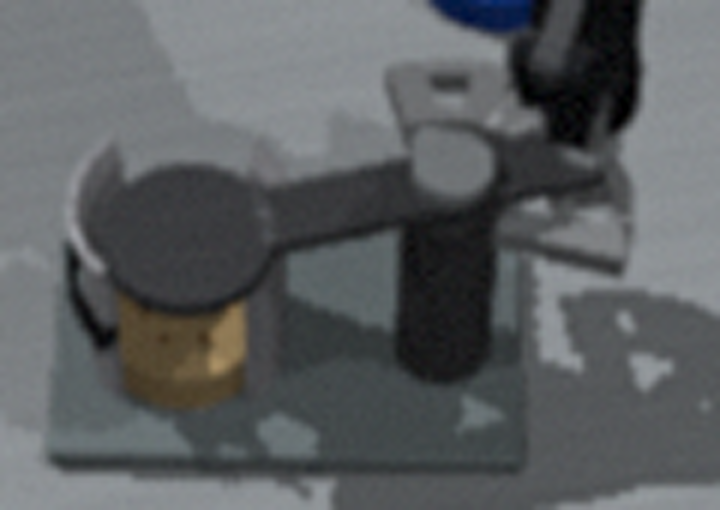

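I typed the spin with the wrong sign. The position was right and the keeper turned, but the gripper slipped around the knob. I'll turn the gripper back in place.

```bash
python3 -m crank '[{"x":0,"y":0,"z":0,"spin":-0.14},{"x":0,"y":0,"z":0,"spin":-0.28},{"x":0,"y":0,"z":0,"spin":-0.42},{"x":0,"y":0,"z":0,"spin":-0.56},{"x":0,"y":0,"z":0,"spin":-0.698}]' && python3 -m crank '[{"x":0,"y":0,"z":0,"spin":0}]' && python3 -c "
from h import *
to(.6006,.1098,.149,8)"
```

```text
clock: 4.1
eef_pos: [0.5745, 0.1116, 0.1613]
tool_rot: [-3.13, -0.238, 0.027]
contact_force: [-26.5, 8.7, -5.3]
finger_gap: 0.329
clock: 4.2
eef_pos: [0.5748, 0.112, 0.1614]
tool_rot: [-3.129, -0.237, 0.026]
contact_force: [-18.7, 10.4, -7.0]
finger_gap: 0.327
pos [0.5748 0.112  0.1614] yaw 8.7 tilt [-0.017  0.002] F [-18.7  10.4  -7. ] gap 0.327 t 4.20
delta x 25.4 y 6.1 z 11.9 spin 0.012
```

```bash
python3 -c "
from h import *
S=imaging.get_image('scene');crop(S,275,215,120,85,'c_s4.png',6)
W=imaging.get_image('wrist');cv2.imwrite('pics/w4.png',W['frame'])"
```

```text
(no output)
```

View pics/c_s4.png

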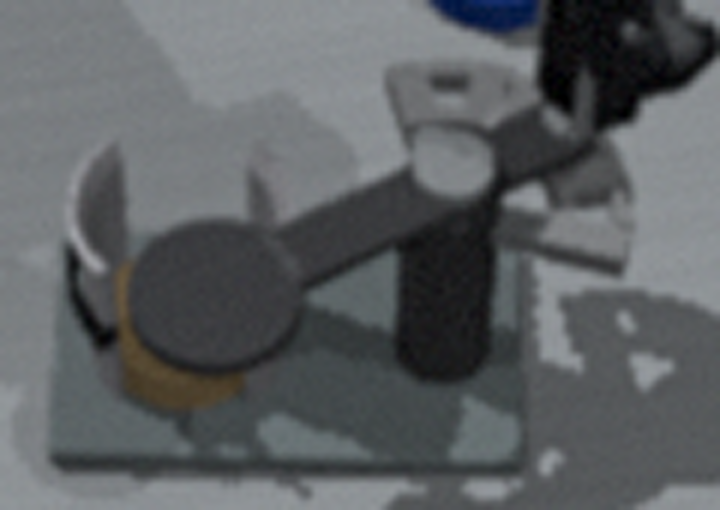

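View pics/w4.png

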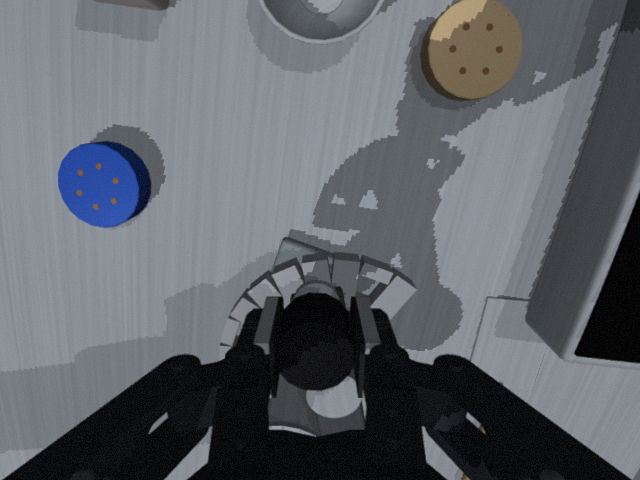

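```bash
cat >> h.py <<'E'
def arc(C,yawc,P,ths,dl,psi=78.2,r=.05):
    a=np.radians(yawc);xt=np.array([np.cos(a),np.sin(a)]);yt=np.array([np.sin(a),-np.cos(a)])
    for th in ths:
        q=np.array(P)+r*np.array([np.cos(np.radians(psi+th)),np.sin(np.radians(psi+th))])
        d=(q-np.array(C))*1000; print(th,"x %.1f y %.1f spin %.3f"%(d@xt,d@yt,-np.radians(th+dl-yawc)),q.round(4),"yaw",th+dl)
E
python3 -c "
from h import *
arc((.5823,.1112),8.3,(.592,.0612),[34,42,50,58,66],-20.7)"
```

```text
34 x -9.6 y 2.3 spin -0.087 [0.5731 0.1075] yaw 13.3
42 x -16.3 y 4.5 spin -0.227 [0.5668 0.1044] yaw 21.3
50 x -22.5 y 7.5 spin -0.367 [0.5611 0.1005] yaw 29.3
58 x -28.3 y 11.4 spin -0.506 [0.5559 0.0958] yaw 37.3
66 x -33.5 y 16.1 spin -0.646 [0.5514 0.0904] yaw 45.3
```

```bash
python3 -m crank '[{"x":-9.6,"y":2.3,"z":-2,"spin":-0.087},{"x":-16.3,"y":4.5,"z":-2,"spin":-0.227},{"x":-22.5,"y":7.5,"z":-2,"spin":-0.367},{"x":-22.5,"y":7.5,"z":-2,"spin":-0.367}]' && python3 -c "
from h import *
to(.5611,.1005,.1663,29.3)
S=imaging.get_image('scene');crop(S,275,215,120,85,'c_s5.png',6)"
```

```text
clock: 4.7
eef_pos: [0.5566, 0.102, 0.1648]
tool_rot: [-3.031, -0.807, 0.013]
contact_force: [-9.1, 10.7, -8.7]
finger_gap: 0.331
pos [0.5566 0.102  0.1648] yaw 29.8 tilt [-0.009  0.003] F [-9.1 10.7 -8.7] gap 0.331 t 4.70
delta x 3.2 y 3.5 z -1.6 spin 0.009
```

View pics/c_s5.png

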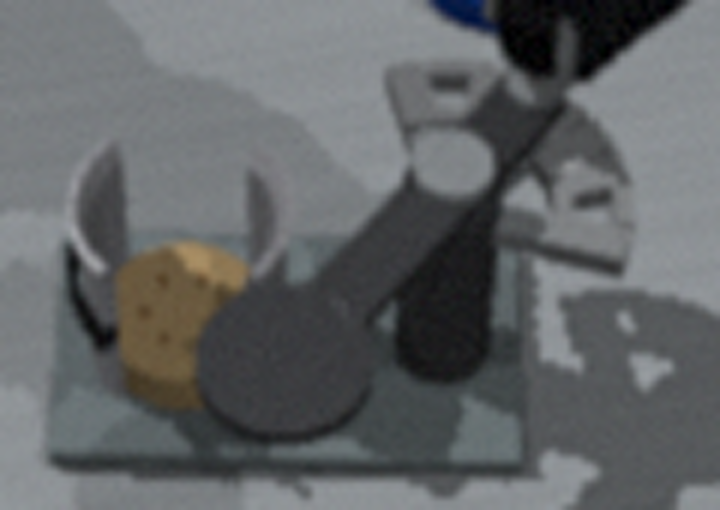

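```bash
python3 -c "
from h import *
arc((.5611,.1005),29.3,(.592,.0612),[56,64,72,80,85],-20.7,r=.053)"
```

```text
56 x -5.9 y -1.8 spin -0.105 [0.5551 0.0992] yaw 35.3
64 x -12.9 y 0.6 spin -0.244 [0.5501 0.0937] yaw 43.3
72 x -19.5 y 3.9 spin -0.384 [0.546  0.0875] yaw 51.3
80 x -25.6 y 8.1 spin -0.524 [0.5428 0.0809] yaw 59.3
85 x -29.0 y 11.2 spin -0.611 [0.5413 0.0765] yaw 64.3
```

```bash
python3 -m crank '[{"x":-5.9,"y":-1.8,"z":0,"spin":-0.105},{"x":-12.9,"y":0.6,"z":0,"spin":-0.244},{"x":-19.5,"y":3.9,"z":0,"spin":-0.384},{"x":-25.6,"y":8.1,"z":0,"spin":-0.524},{"x":-25.6,"y":8.1,"z":0,"spin":-0.524}]' && python3 -c "
from h import *
to(.5428,.0809,.1663,59.3)
S=imaging.get_image('scene');crop(S,275,215,120,85,'c_s6.png',6)
W=imaging.get_image('wrist');cv2.imwrite('pics/w6.png',W['frame'])
"
```

```text
clock: 5.25
eef_pos: [0.5405, 0.0796, 0.1653]
tool_rot: [-2.723, -1.561, 0.007]
contact_force: [-3.7, 4.4, -8.5]
finger_gap: 0.327
pos [0.5405 0.0796 0.1653] yaw 59.6 tilt [-0.005  0.   ] F [-3.7  4.4 -8.5] gap 0.327 t 5.25
delta x 2.3 y 1.3 z -1.0 spin 0.006
```

View pics/c_s6.png

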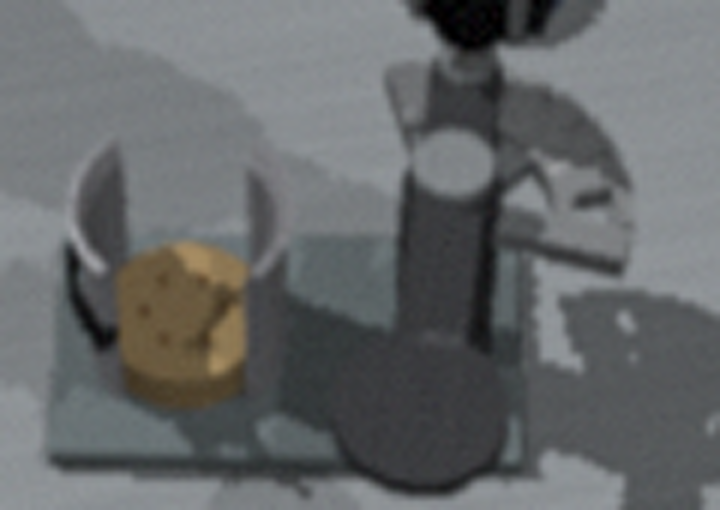

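View pics/w6.png

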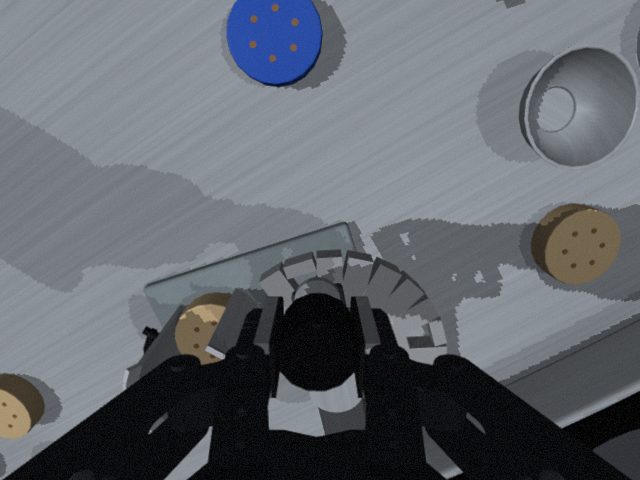

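```bash
python3 - <<'E'
from h import *
S=imaging.get_image('scene')
s=lambda x,y:(275-.42+x/6,215-.42+y/6)
e0=onz(S,s(178,173),.12);e=onz(S,s(420,411),.12)
P=onz(S,s(454,163),.1287)
print(e0,e,P)
for P in (P,np.array([.5889,.0598,0]),np.array([.5898,.0613,0])):
    f=lambda q:np.degrees(np.arctan2(*(q-P)[:2][::-1]))
    print(f(e0),f(e),(f(e)-f(e0))%360,np.linalg.norm((e-P)[:2]),np.linalg.norm((e0-P)[:2]))
E
```

```text
[ 0.56927376 -0.03261818  0.12      ] [0.68049706 0.02931665 0.12      ] [0.58978765 0.06096351 0.1287    ]
-102.36414872872517 -19.232951246869796 83.13119748185537 0.09607143323977957 0.09580372382863495
-101.98941064487632 -18.40735677587286 83.58205386900346 0.09653629219787314 0.09447914871211914
-102.32839590144013 -19.424653976960453 82.90374192447968 0.09617115499320113 0.09613506808938782
```

```bash
python3 -c "
from h import *
arc((.5428,.0809),59.3,(.592,.0612),[87.5],-20.7,r=.053)"
```

```text
87.5 x -6.8 y 1.5 spin -0.131 [0.5406 0.0743] yaw 66.8
```

```bash
python3 -m crank '[{"x":-4,"y":0.8,"z":0,"spin":-0.07},{"x":-6.8,"y":1.5,"z":0,"spin":-0.131},{"x":-6.8,"y":1.5,"z":0,"spin":-0.131}]' && python3 - <<'E'
from h import *
to(.5406,.0743,.1663,66.8)
S=imaging.get_image('scene');crop(S,275,215,120,85,'c_s7.png',6)
E
```

```text
clock: 5.7
eef_pos: [0.5387, 0.073, 0.1653]
tool_rot: [-2.619, -1.731, 0.007]
contact_force: [-4.1, 4.8, -8.3]
finger_gap: 0.329
pos [0.5387 0.073  0.1653] yaw 66.9 tilt [-0.005 -0.   ] F [-4.1  4.8 -8.3] gap 0.329 t 5.70
delta x 1.9 y 1.3 z -1.0 spin 0.002
```

View pics/c_s7.png

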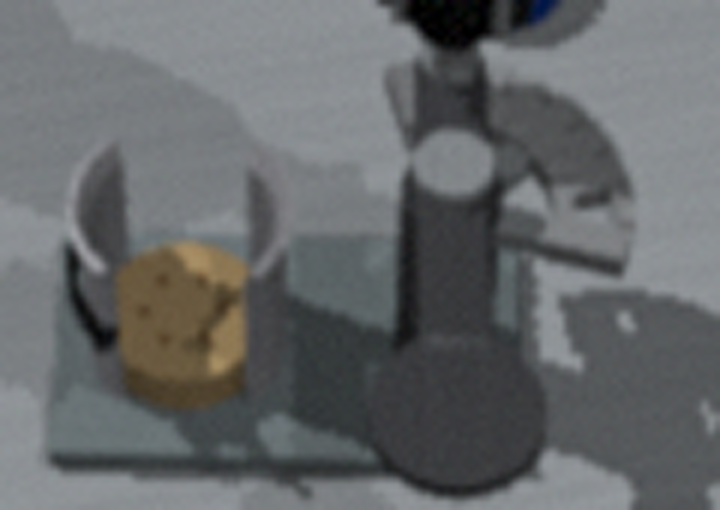

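```bash
python3 -c "
from h import *
S=imaging.get_image('scene')
s=lambda x,y:(275-.42+x/6,215-.42+y/6)
e=onz(S,s(456,409),.12);P=np.array([.5898,.0613]);q=e[:2]-P;print(np.degrees(np.arctan2(q[1],q[0]))+102.3)"
python3 -m crank '[{"x":0,"y":0,"z":4,"spin":0},{"x":0,"y":0,"z":8,"spin":0},{"x":0,"y":0,"z":11,"spin":0},{"x":0,"y":0,"z":11,"spin":0}]'
```

```text
89.98840455855155
clock: 6.2
eef_pos: [0.5388, 0.0732, 0.1542]
tool_rot: [-2.621, -1.728, 0.007]
contact_force: [-5.3, 3.3, -5.5]
finger_gap: 0.33
```

```bash
python3 -m crank '[{"x":0,"y":0,"z":3,"spin":0},{"x":0,"y":0,"z":5,"spin":0},{"x":0,"y":0,"z":5,"spin":0}]' && python3 -m crank '[{"x":0,"y":0,"z":5,"spin":0},{"x":0,"y":0,"z":5,"spin":0},{"x":0,"y":0,"z":5,"spin":0}]' 0.3
```

```text
clock: 6.5
eef_pos: [0.5389, 0.0733, 0.1512]
tool_rot: [-2.621, -1.728, 0.005]
contact_force: [-9.7, 2.5, 13.3]
finger_gap: 0.329
clock: 6.8
eef_pos: [0.5413, 0.0725, 0.1454]
tool_rot: [2.622, 1.73, -0.0]
contact_force: [0.2, 0.9, 0.6]
finger_gap: 0.651
```

```bash
python3 -m crank '[{"x":0,"y":0,"z":-35,"spin":0},{"x":0,"y":0,"z":-80,"spin":0},{"x":0,"y":0,"z":-110,"spin":0},{"x":0,"y":0,"z":-110,"spin":0}]' 1 && python3 - <<'E'
from h import *
S=imaging.get_image('scene');T=imaging.get_image('top');cv2.imwrite('pics/t8.png',T['frame'])
crop(S,275,215,120,85,'c_s8.png',6)
for n,u,z in(("cup",(431,212),.062),("jar",(484,289),.062),("squeeze",(190,185),.0),("bowl",(223,240),.038)): print(n,onz(T,u,z).round(3))
to(.54,-.268,.25,78)
E
```

```text
clock: 7.2
eef_pos: [0.5433, 0.073, 0.2597]
tool_rot: [2.62, 1.728, 0.011]
contact_force: [-0.4, -0.6, -0.2]
finger_gap: 1.0
cup [ 0.641 -0.265  0.062]
jar [ 0.445 -0.398  0.062]
squeeze [0.711 0.385 0.   ]
bowl [0.553 0.275 0.038]
pos [0.5413 0.0727 0.2559] yaw 66.9 tilt [0.002 0.   ] F [ 0.1  0.2 -0.3] gap 1.000 t 7.30
delta x -313.9 y 132.6 z 5.8 spin -0.194
```

View pics/c_s8.png

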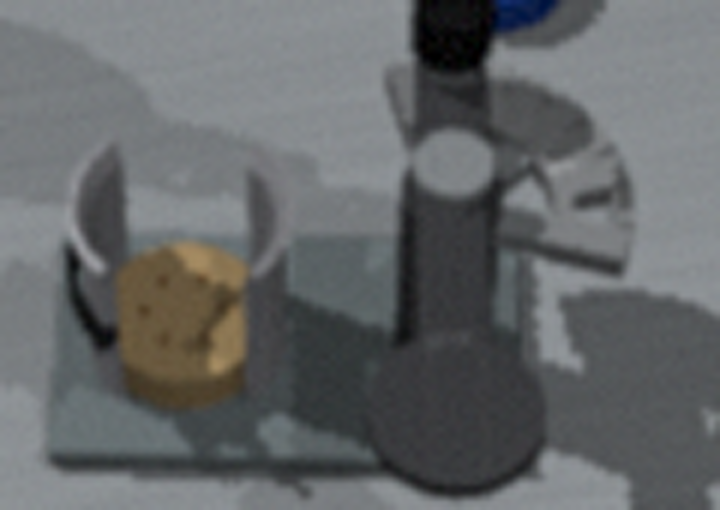

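View pics/t8.png

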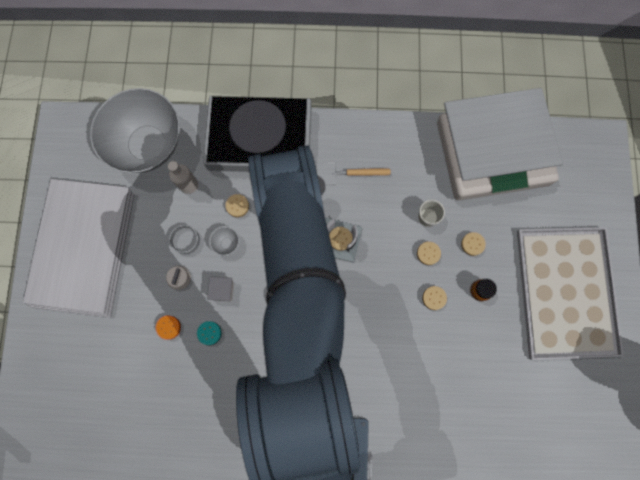

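```bash
python3 - <<'E'
from h import *
W=imaging.get_image('wrist');cv2.imwrite('pics/w8.png',W['frame'])
import pickle;pickle.dump(W,open('w8.pkl','wb'))
E
```

```text
(no output)
```

View pics/w8.png

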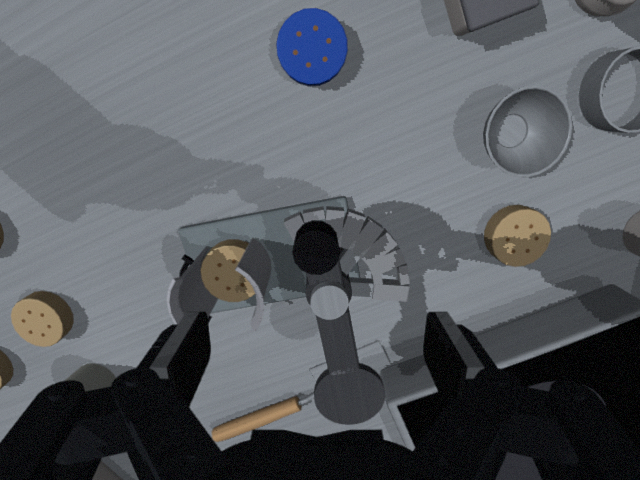

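```bash
python3 - <<'E'
from h import *
S=imaging.get_image('scene')
crop(S,275,200,100,72,'c_s9.png',8)
import pickle
W=pickle.load(open('w8.pkl','rb'))
s=lambda x,y:(275-.44+x/8,200-.44+y/8)
print(onz(W,(316,247),.156))
E
```

```text
[0.53893958 0.07341294 0.156     ]
```

View pics/c_s9.png

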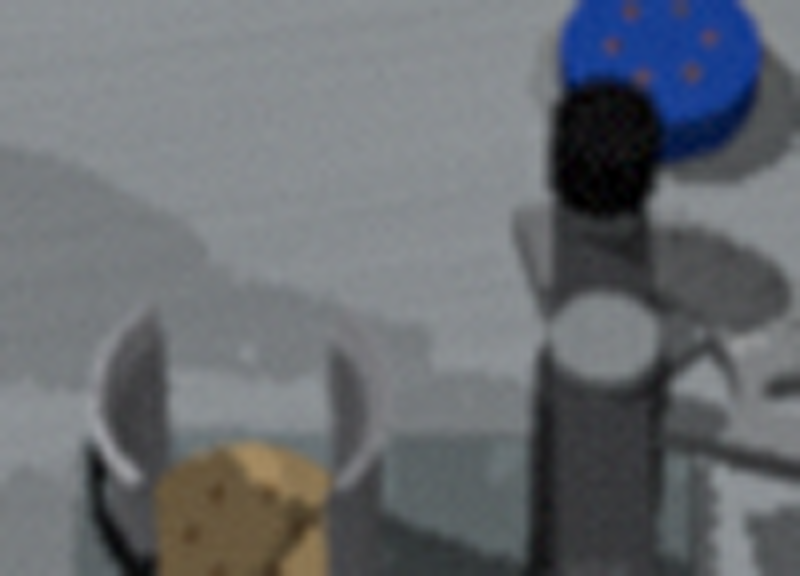

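```bash
python3 - <<'E'
from h import *
import pickle
S=imaging.get_image('scene');W=pickle.load(open('w8.pkl','rb'))
for z in(.156,.165): print(z,(proj(S,[(.5405,.0708,z)])[0]-[275-.44,200-.44])*8)
print("ref shut", proj(S,[(.5992,.1089,.156)]), (275-.42+604/6,215-.42+125/6))
# calibration offset: tri scene x wrist
print(tri(S,(275-.44+608/8,200-.44+121/8),W,(316,247)))
# tube centre rim in wrist
crop(W,140,200,150,110,'c_w8.png',5)
E
```

```text
0.156 [604.44807568 120.35789567]
0.165 [605.66717417  98.63943372]
ref shut [[374.7484765 233.8416857]] (375.24666666666667, 235.41333333333336)
(array([0.53945307, 0.07261083, 0.1539209 ]), np.float64(0.0010759097228683818))
```

View pics/c_w8.png

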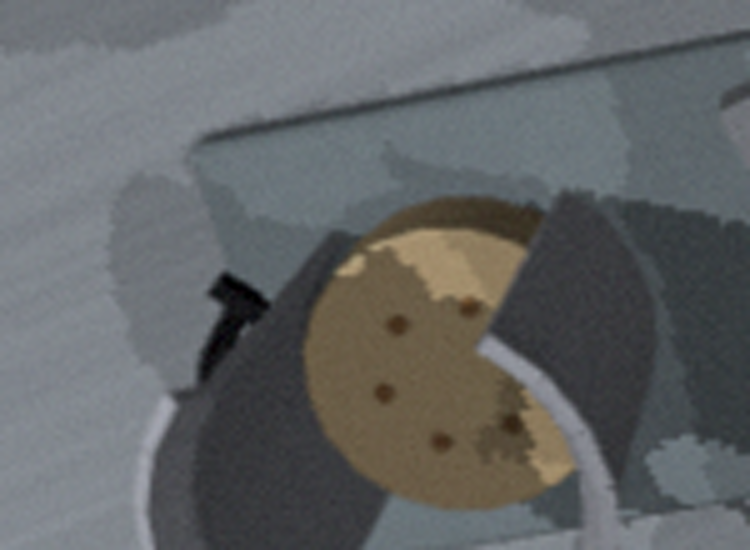

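```bash
python3 -m crank '[{"x":-42,"y":9,"z":0,"spin":0},{"x":-84,"y":18,"z":0,"spin":0},{"x":-127,"y":27,"z":0,"spin":0},{"x":-170,"y":37,"z":0,"spin":0},{"x":-212,"y":46,"z":0,"spin":0}]' && python3 -m crank '[{"x":0,"y":0,"z":0,"spin":0}]' && python3 - <<'E'
from h import *
W=imaging.get_image('wrist');cv2.imwrite('pics/w9.png',W['frame'])
import pickle;pickle.dump(W,open('w9.pkl','wb'))
to(.54,-.268,.2,45)
E
```

```text
clock: 7.95
eef_pos: [0.4993, -0.1418, 0.2542]
tool_rot: [-2.62, -1.731, 0.002]
contact_force: [1.2, -0.4, 0.5]
finger_gap: 0.999
clock: 8.05
eef_pos: [0.4979, -0.1468, 0.2543]
tool_rot: [2.628, 1.72, -0.006]
contact_force: [-0.2, -0.0, 0.2]
finger_gap: 0.997
pos [ 0.4989 -0.1434  0.2543] yaw 66.6 tilt [-0.002 -0.001] F [0.8 1.2 0.1] gap 0.996 t 8.10
delta x -97.9 y 87.4 z 54.3 spin 0.376
```

View pics/w9.png

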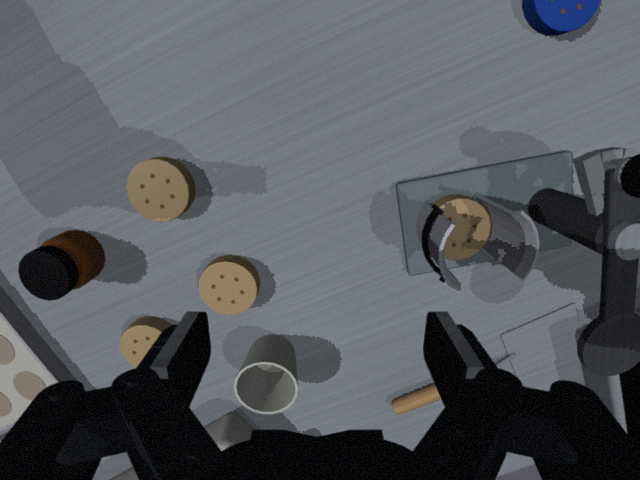

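```bash
python3 - <<'E'
from h import *
import pickle
W=pickle.load(open('w9.pkl','rb'))
crop(W,390,170,160,120,'c_w9.png',5)
hsv=cv2.cvtColor(W["frame"],cv2.COLOR_BGR2HSV)
m=cv2.inRange(hsv,(8,50,60),(25,200,255))
cs,_=cv2.findContours(m,cv2.RETR_EXTERNAL,cv2.CHAIN_APPROX_NONE)
for c in cs:
    if cv2.contourArea(c)>300: 
        e=cv2.fitEllipse(c); print(np.round(e[0],1),np.round(e[1],1),onz(W,e[0],.018).round(4))
E
```

```text
[416.  399.1] [17.4 59.8] [ 0.759  -0.1346  0.018 ]
[138.3 340.7] [32.7 48.7] [ 0.5601 -0.3922  0.018 ]
[227.5 286.2] [54.1 59.9] [ 0.5409 -0.2679  0.018 ]
[462.4 225.8] [53.6 66.8] [ 0.5763 -0.0241  0.018 ]
[157.7 189.6] [58.2 65.3] [ 0.4233 -0.2825  0.018 ]
```

View pics/c_w9.png

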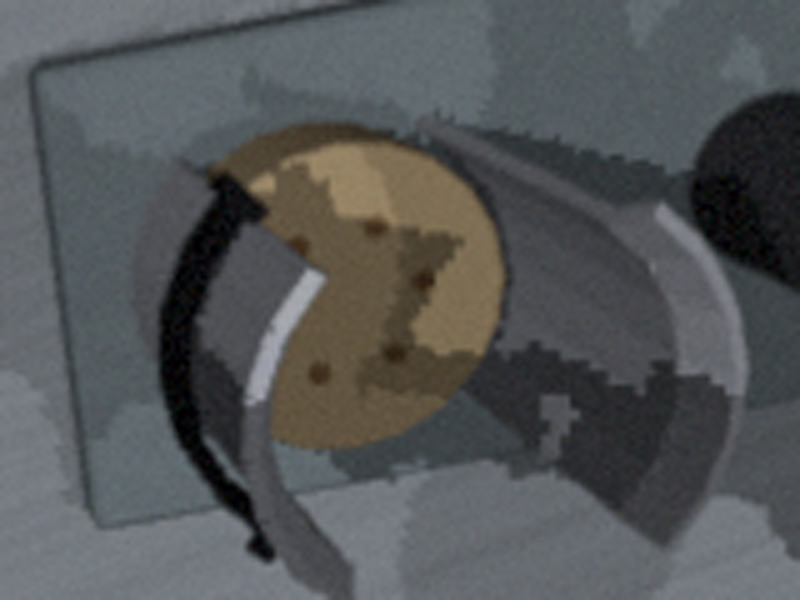

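```bash
python3 - <<'E'
from h import *
import pickle
W=pickle.load(open('w9.pkl','rb'))
print("disc0 c",onz(W,(390+375/5,170+290/5),.034).round(4))
R=np.array(W["R"]);print("cam",(-R.T@np.array(W["t"]).ravel()).round(3))
im=cv2.resize(W["frame"][170:290,390:550],None,fx=5,fy=5,interpolation=cv2.INTER_CUBIC)
for name,C in(("fixed",(.5696,-.0333)),):
  for az,col in((180,(0,0,255)),(155,(0,255,0)),(205,(255,0,0))):
    for r in(.0365,.0405):
      a=np.radians(78.2+az); 
      for h in range(40,100,5):
        X=(C[0]+r*np.cos(a),C[1]+r*np.sin(a),.012+h/1000)
        u=(proj(W,[X])[0]-[390,170])*5+2
        cv2.circle(im,tuple(int(v) for v in u),3 if h%10 else 5,col if r<.04 else (0,255,255),-1)
        if h in(50,60,70,80) and r<.04: cv2.putText(im,str(h),(int(u[0])+6,int(u[1])+4),0,.4,(255,255,255),1)
cv2.imwrite("pics/o9.png",im)
E
```

```text
disc0 c [ 0.5726 -0.0265  0.034 ]
cam [ 0.425 -0.115  0.375]
```

View pics/o9.png

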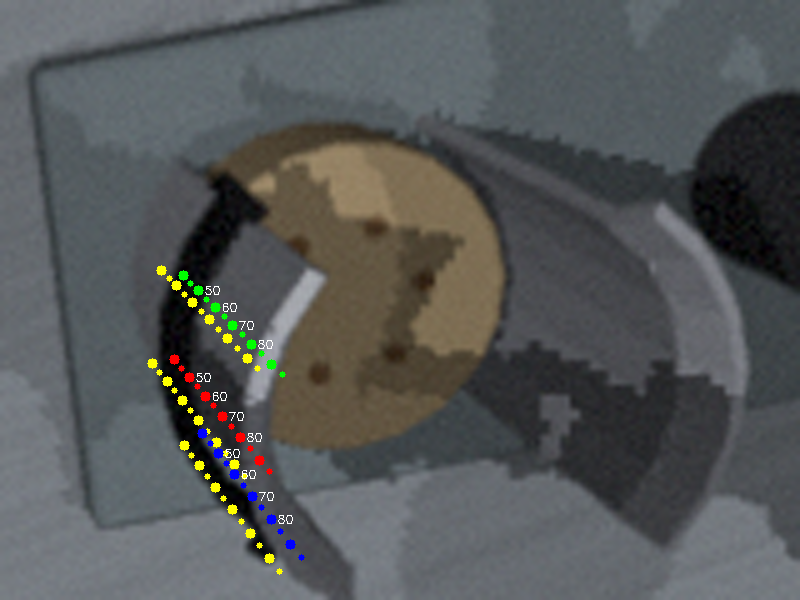

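```bash
python3 - <<'E'
from h import *
S=imaging.get_image('scene')
x0,y0=275,225
im=cv2.resize(S["frame"][y0:y0+75,x0:x0+80],None,fx=8,fy=8,interpolation=cv2.INTER_CUBIC)
C=(.5700,-.0325)
for az,col in((180,(0,0,255)),(205,(255,0,0)),(225,(0,255,0))):
    for r in(.0405,):
      a=np.radians(78.2+az); 
      for h in range(40,85,10):
        X=(C[0]+r*np.cos(a),C[1]+r*np.sin(a),.012+h/1000)
        u=(proj(S,[X])[0]-[x0,y0])*8+3.5
        cv2.circle(im,tuple(int(v) for v in u),3,col,-1)
        cv2.putText(im,str(h),(int(u[0])-22,int(u[1])+4),0,.4,(255,255,255),1)
cv2.imwrite("pics/o10.png",im)
E
```

```text
(no output)
```

View pics/o10.png

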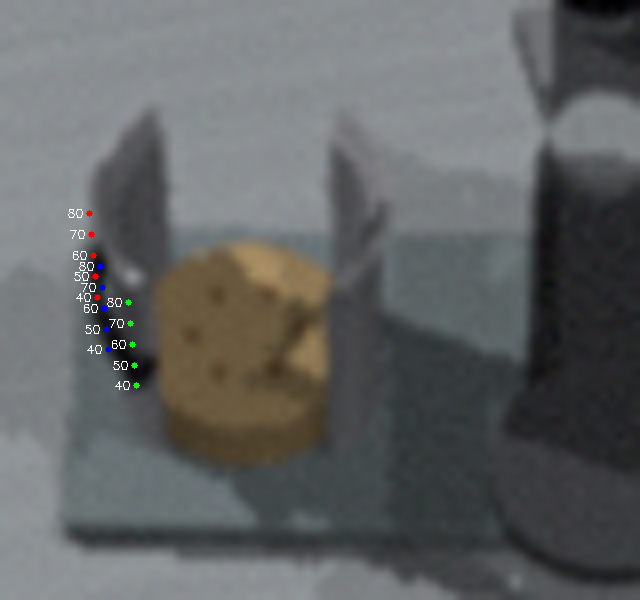

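```bash
python3 -m crank '[{"x":-33,"y":29,"z":15,"spin":0.125},{"x":-66,"y":58,"z":40,"spin":0.25},{"x":-98,"y":87,"z":80,"spin":0.376},{"x":-98,"y":87,"z":110,"spin":0.376},{"x":-98,"y":87,"z":130,"spin":0.376}]' 1 && python3 -m crank '[{"x":0,"y":0,"z":0,"spin":0}]' && python3 - <<'E'
from h import *
to(.54,-.268,.021,45)
W=imaging.get_image('wrist');cv2.imwrite('pics/w10.png',W['frame'])
hsv=cv2.cvtColor(W["frame"],cv2.COLOR_BGR2HSV)
m=cv2.inRange(hsv,(8,50,60),(25,200,255))
cs,_=cv2.findContours(m,cv2.RETR_EXTERNAL,cv2.CHAIN_APPROX_NONE)
for c in cs:
    if cv2.contourArea(c)>300: 
        e=cv2.fitEllipse(c); print(np.round(e[0],1),np.round(e[1],1),onz(W,e[0],.02).round(4))
E
```

```text
clock: 8.65
eef_pos: [0.5414, -0.2638, 0.1214]
tool_rot: [-2.896, -1.21, 0.005]
contact_force: [-0.3, 1.0, -1.1]
finger_gap: 1.002
clock: 8.75
eef_pos: [0.5407, -0.2619, 0.1215]
tool_rot: [-2.892, -1.212, 0.007]
contact_force: [-1.1, -0.1, 0.5]
finger_gap: 0.998
pos [ 0.5407 -0.2619  0.1215] yaw 45.5 tilt [-0.006  0.003] F [-1.1 -0.1  0.5] gap 0.998 t 8.75
delta x -4.7 y 4.4 z 100.5 spin 0.008
[227.9 393.5] [69.5 73.7] [ 0.5735 -0.3844  0.02  ]
[627.1 350.3] [27.2 41.5] [ 0.7537 -0.1551  0.02  ]
[311.  256.6] [92.4 96.9] [ 0.5409 -0.2668  0.02  ]
[150.6 137. ] [ 99.7 110.4] [ 0.4235 -0.281   0.02  ]
```

View pics/w10.png

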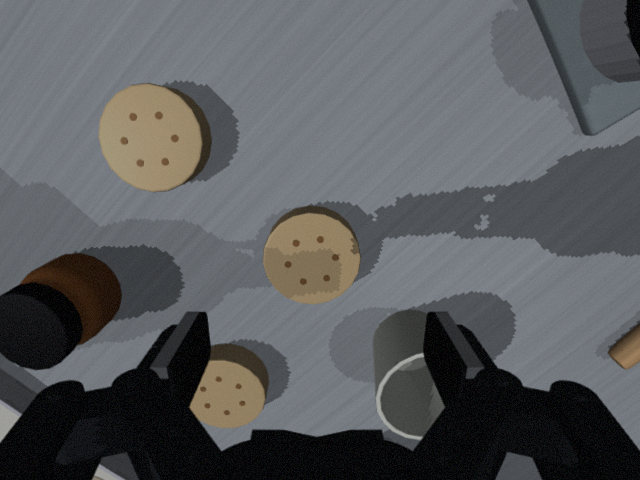

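```bash
python3 -m crank '[{"x":0,"y":0,"z":20,"spin":0}]' && python3 - <<'E'
from h import *
to(.5405,-.2675,.021,45)
to(.5405,-.2675,.021,45)
E
```

```text
clock: 8.9
eef_pos: [0.5444, -0.264, 0.1079]
tool_rot: [2.894, 1.213, 0.006]
contact_force: [0.9, -0.4, 0.7]
finger_gap: 1.001
pos [ 0.5444 -0.264   0.1079] yaw 45.5 tilt [ 0.005 -0.001] F [ 0.9 -0.4  0.7] gap 1.001 t 8.90
delta x -5.4 y -0.7 z 86.9 spin 0.008
pos [ 0.5444 -0.264   0.1079] yaw 45.5 tilt [ 0.005 -0.001] F [ 0.9 -0.4  0.7] gap 1.001 t 8.90
delta x -5.4 y -0.7 z 86.9 spin 0.008
```

```bash
python3 -m crank '[{"x":-2,"y":1,"z":30,"spin":0},{"x":-2,"y":1,"z":55,"spin":0},{"x":-2,"y":1,"z":75,"spin":0},{"x":-2,"y":1,"z":84,"spin":0},{"x":-2,"y":1,"z":84,"spin":0}]' && python3 -m crank '[{"x":0,"y":0,"z":0,"spin":0},{"x":0,"y":0,"z":0,"spin":0},{"x":0,"y":0,"z":0,"spin":0}]' -1 && python3 - <<'E'
from h import *
to(.5405,-.2675,.021,45)
W=imaging.get_image('wrist');cv2.imwrite('pics/w11.png',W['frame'])
E
```

```text
clock: 9.4
eef_pos: [0.5417, -0.2657, 0.0214]
tool_rot: [-2.897, -1.213, -0.0]
contact_force: [-0.4, -0.4, 0.1]
finger_gap: 1.002
clock: 9.7
eef_pos: [0.5421, -0.2668, 0.0233]
tool_rot: [2.897, 1.211, 0.003]
contact_force: [-1.9, 1.2, 7.9]
finger_gap: 0.708
pos [ 0.5421 -0.2668  0.0233] yaw 45.4 tilt [ 0.002 -0.001] F [-1.9  1.2  7.9] gap 0.708 t 9.70
delta x -1.6 y -0.7 z 2.2 spin 0.007
```

View pics/w11.png

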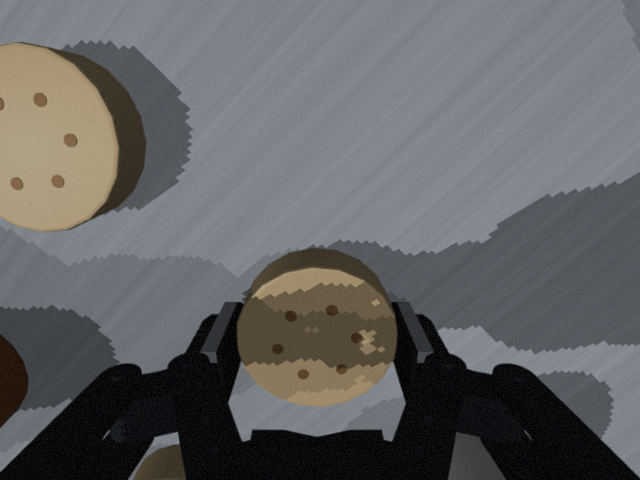

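```bash
python3 - <<'E'
from h import *
W=imaging.get_image('wrist')
p,R,o=tcp()
hsv=cv2.cvtColor(W["frame"],cv2.COLOR_BGR2HSV)
crop(W,220,240,200,180,'c_w11.png',4)
for u in((317,336),):
    X=onz(W,u,.024); print(X.round(4),(R.T@(X-p)*1000).round(1))
E
python3 -m crank '[{"x":0,"y":0,"z":-30,"spin":0},{"x":6,"y":-4,"z":-75,"spin":0},{"x":30,"y":-23,"z":-115,"spin":0.14},{"x":60,"y":-46,"z":-145,"spin":0.28},{"x":92,"y":-71,"z":-170,"spin":0.42}]' && python3 -m crank '[{"x":0,"y":0,"z":0,"spin":0}]' && python3 -c "
from h import *
to(.571,-.032,.2,-12)
W=imaging.get_image('wrist');cv2.imwrite('pics/w12.png',W['frame'])"
```

```text
[ 0.54   -0.2642  0.024 ] [ 0.4 -3.3 -0.7]
clock: 10.3
eef_pos: [0.5558, -0.1507, 0.1946]
tool_rot: [3.089, 0.569, 0.006]
contact_force: [0.9, 0.9, -0.6]
finger_gap: 0.704
clock: 10.4
eef_pos: [0.5586, -0.1437, 0.1955]
tool_rot: [-3.085, -0.586, -0.012]
contact_force: [0.8, -0.6, -1.3]
finger_gap: 0.698
pos [ 0.5586 -0.1437  0.1955] yaw 21.5 tilt [0.007 0.003] F [ 0.8 -0.6 -1.3] gap 0.698 t 10.40
delta x 52.5 y -99.4 z -4.1 spin 0.585
```

View pics/w12.png

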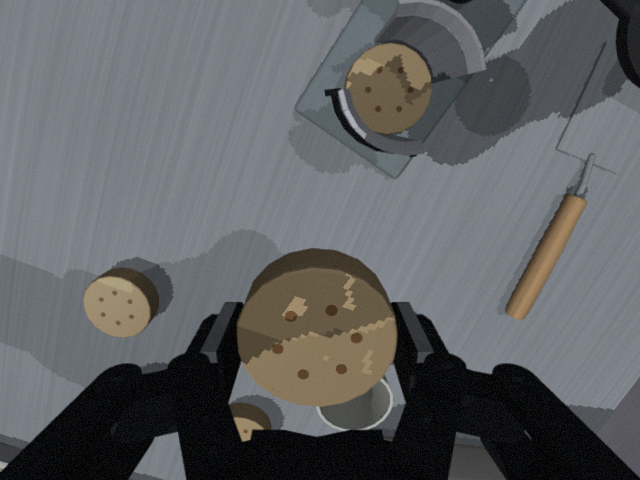

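View pics/c_w11.png

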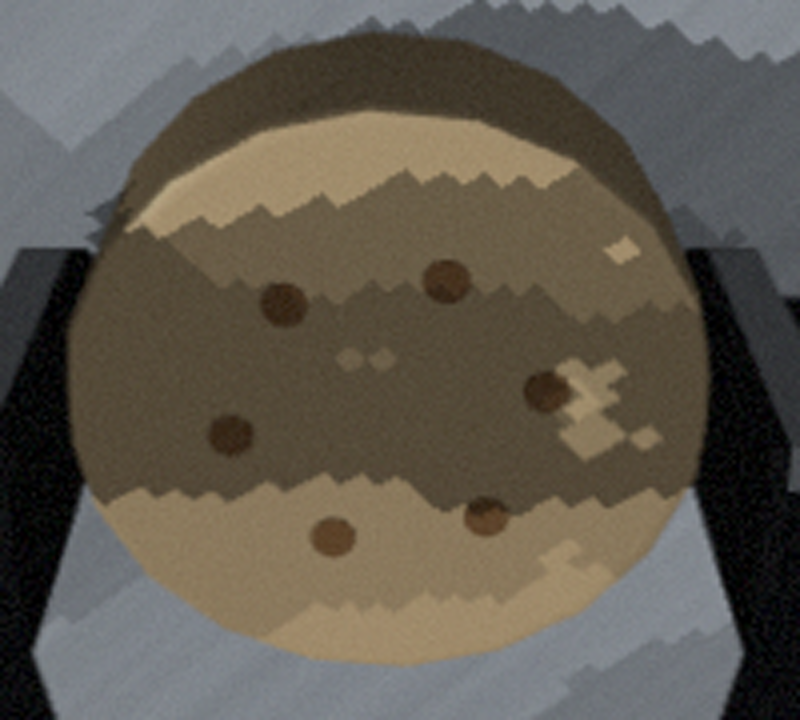

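```bash
python3 - <<'E'
from h import *
import pickle
W=imaging.get_image('wrist');pickle.dump(W,open('w12.pkl','wb'))
crop(W,310,0,190,140,'c_w12.png',4)
T=imaging.get_image('top');cv2.imwrite('pics/t12.png',T['frame']);crop(T,300,195,80,80,'c_t12.png',8);pickle.dump(T,open('t12.pkl','wb'))
to(.571,-.032,.2,-12)
E
```

```text
pos [ 0.5553 -0.1512  0.1921] yaw 21.4 tilt [ 0.001 -0.001] F [-0.3 -0.9 -1.2] gap 0.705 t 10.55
delta x 58.1 y -105.2 z -7.9 spin 0.583
```

View pics/c_w12.png

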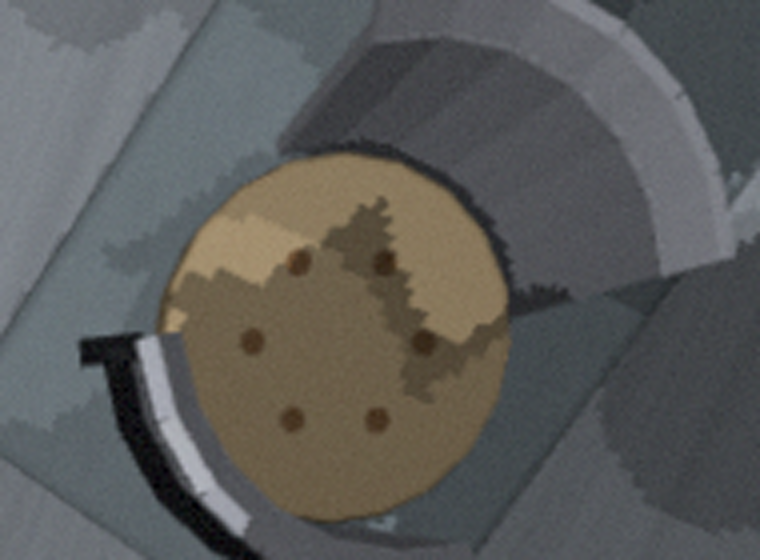

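View pics/c_t12.png

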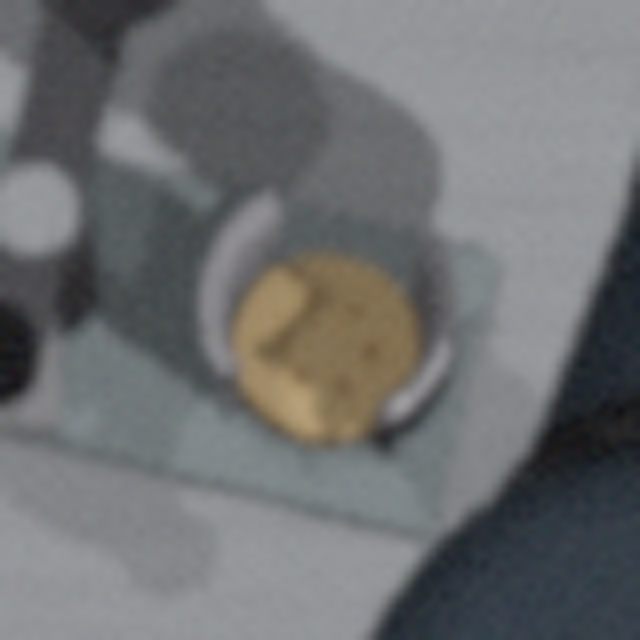

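```bash
python3 - <<'E'
from h import *
import pickle
from scipy.optimize import least_squares
W=pickle.load(open('w12.pkl','rb'))
A=[(560,0),(632,35),(688,95),(722,170),(737,255)];B=[(140,340),(150,390),(178,455),(232,525)]
X=np.array([onz(W,(310-.4+a/4,-.4+b/4),.1)[:2] for a,b in A+B])
for r in(None,.042):
    if r: s=least_squares(lambda p:np.hypot(*(X-p).T)-r,[.57,-.03])
    else: s=least_squares(lambda p:np.hypot(*(X-p[:2]).T)-p[2],[.57,-.03,.04])
    print(s.x.round(4),(s.fun*1000).round(1))
# disc0 top ellipse centre
print("disc0",onz(W,(310+336/4,336/4),.034).round(4))
T=pickle.load(open('t12.pkl','rb'))
t=lambda x,y:(300-.44+x/8,195-.44+y/8)
print("disc0 top cam",onz(T,t(326,347),.032).round(4))
A=[(203,300),(212,245),(235,210),(268,192),(212,350)]; B=[(452,345),(430,395),(390,425)]
X=np.array([onz(T,t(*a),.1)[:2] for a in A+B])
s=least_squares(lambda p:np.hypot(*(X-p[:2]).T)-p[2],[.57,-.03,.04]);print(s.x.round(4),(s.fun*1000).round(1))
# held disc in wrist
p,R,o=tcp();
print(p)
E
```

```text
[ 0.5723 -0.0322  0.04  ] [-0.8  0.2  0.4  0.1  0.   0.5  0.3 -0.1 -0.5]
[ 0.5746 -0.0341] [-0.7 -0.4 -0.9 -1.9 -2.9 -0.3 -0.9 -2.  -3.3]
disc0 [ 0.5714 -0.0317  0.034 ]
disc0 top cam [ 0.57   -0.0321  0.032 ]
[ 0.5701 -0.0317  0.0413] [-0.9  0.6  1.3 -0.4 -0.9 -1.7  0.8  1.3]
[ 0.55533624 -0.15115993  0.19211897]
```

```bash
python3 -m crank '[{"x":12,"y":-21,"z":5,"spin":0.11},{"x":26,"y":-46,"z":14,"spin":0.23},{"x":41,"y":-74,"z":24,"spin":0.36},{"x":53,"y":-95,"z":36,"spin":0.49},{"x":57.7,"y":-103.9,"z":42,"spin":0.579}]' && python3 -m crank '[{"x":0,"y":0,"z":0,"spin":0},{"x":0,"y":0,"z":0,"spin":0}]' && python3 - <<'E'
from h import *
import pickle
to(.5709,-.0336,.15,-12)
S=imaging.get_image('scene');crop(S,275,200,100,75,'c_s13.png',8);pickle.dump(S,open('s13.pkl','wb'))
W=imaging.get_image('wrist');cv2.imwrite('pics/w13.png',W['frame']);pickle.dump(W,open('w13.pkl','wb'))
to(.5709,-.0336,.15,-12)
E
```

```text
clock: 11.05
eef_pos: [0.5708, -0.0322, 0.1477]
tool_rot: [-3.124, 0.33, 0.004]
contact_force: [-0.1, -0.7, -0.7]
finger_gap: 0.702
clock: 11.25
eef_pos: [0.571, -0.0354, 0.1491]
tool_rot: [3.124, -0.322, -0.001]
contact_force: [-0.1, 0.0, -0.4]
finger_gap: 0.7
pos [ 0.571  -0.0354  0.1491] yaw -11.8 tilt [-0.001 -0.001] F [-0.1  0.  -0.4] gap 0.700 t 11.25
delta x -0.4 y -1.7 z -0.9 spin 0.004
pos [ 0.5713 -0.0356  0.1497] yaw -11.9 tilt [ 0.    -0.001] F [ 0.7 -0.7  0.4] gap 0.702 t 11.35
delta x -0.8 y -1.9 z -0.3 spin 0.002
```

View pics/c_s13.png

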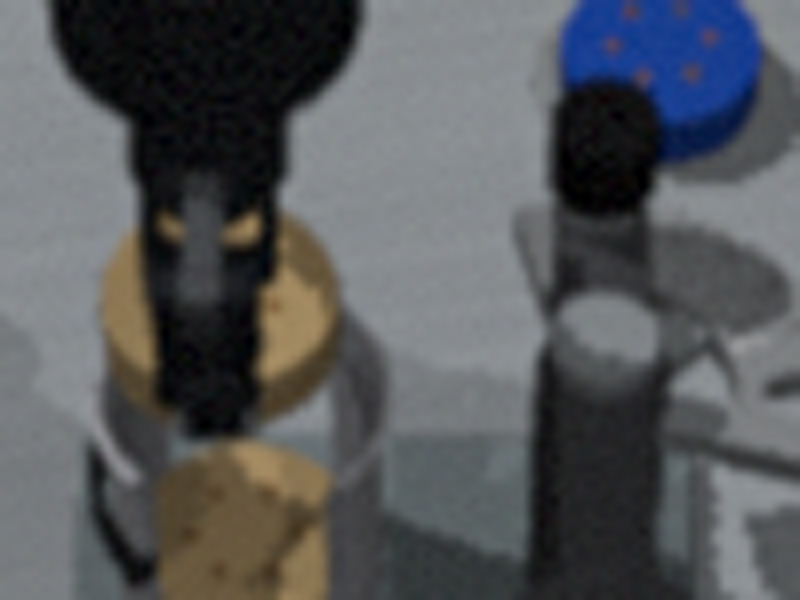

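View pics/w13.png

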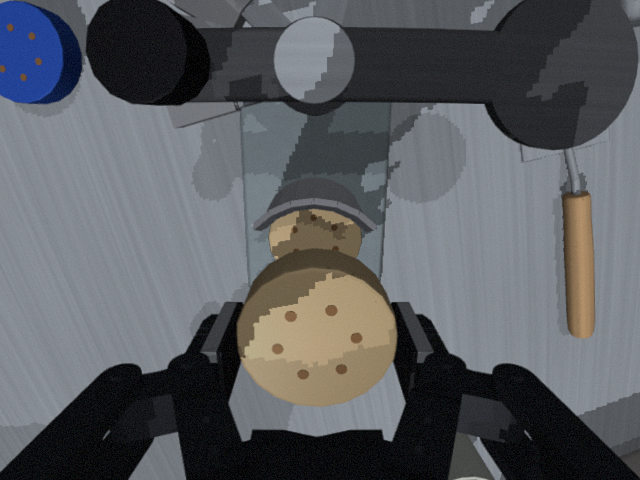

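```bash
python3 - <<'E'
from h import *
import pickle
S=pickle.load(open('s13.pkl','rb'));W=pickle.load(open('w13.pkl','rb'))
print("scene disc",onz(S,(275-.44+221/8,200-.44+305/8),.149).round(4))
print("scene left edge/right edge", onz(S,(275-.44+100/8,200-.44+310/8),.149).round(4),onz(S,(275-.44+342/8,200-.44+310/8),.149).round(4))
print("wrist disc",onz(W,(317.5,337),.149).round(4))
u=np.array([.2045,.9789]);
q=onz(W,(316,198),.1)[:2]; print("far lip",q.round(4),"centre(42)",(q-.042*u).round(4),"(40)",(q-.040*u).round(4))
for pt in((258,228),(376,230)): print(onz(W,pt,.1).round(4))
E
```

```text
scene disc [ 0.575 -0.037  0.149]
scene left edge/right edge [ 0.5706 -0.0676  0.149 ] [ 0.5826 -0.007   0.149 ]
wrist disc [ 0.5728 -0.0331  0.149 ]
far lip [0.5809 0.008 ] centre(42) [ 0.5723 -0.0331] (40) [ 0.5728 -0.0311]
[ 5.513e-01 -3.000e-04  1.000e-01]
[ 0.6054 -0.0128  0.1   ]
```

```bash
python3 -m crank '[{"x":0,"y":-1.5,"z":15,"spin":0},{"x":0,"y":-1.5,"z":30,"spin":0},{"x":0,"y":-1.5,"z":42,"spin":0},{"x":0,"y":-1.5,"z":50,"spin":0},{"x":0,"y":-1.5,"z":50,"spin":0}]' && python3 - <<'E'
from h import *
to(.571,-.0325,.059,-12)
S=imaging.get_image('scene');crop(S,275,200,100,75,'c_s14.png',8)
E
```

```text
clock: 11.85
eef_pos: [0.571, -0.0327, 0.0985]
tool_rot: [3.124, -0.325, -0.002]
contact_force: [-0.1, -0.6, -1.6]
finger_gap: 0.703
pos [ 0.571  -0.0327  0.0985] yaw -11.9 tilt [-0.002 -0.   ] F [-0.1 -0.6 -1.6] gap 0.703 t 11.85
delta x -0.0 y -0.2 z 39.5 spin 0.002
```

View pics/c_s14.png

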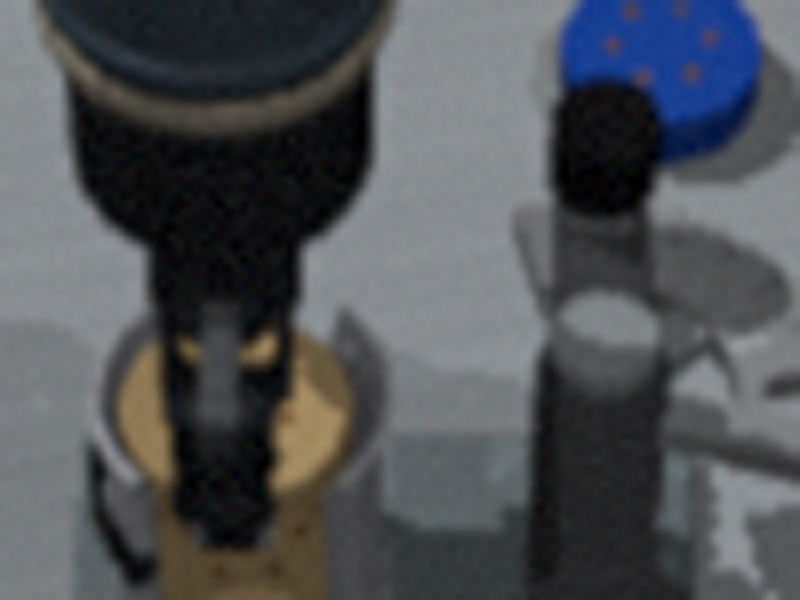

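```bash
python3 -m crank '[{"x":0,"y":0,"z":14,"spin":0},{"x":0,"y":0,"z":26,"spin":0},{"x":0,"y":0,"z":35,"spin":0},{"x":0,"y":0,"z":38,"spin":0},{"x":0,"y":0,"z":38,"spin":0}]' && python3 -c "
from h import *
to(.571,-.0325,.059,-12)"
```

```text
clock: 12.4
eef_pos: [0.5712, -0.032, 0.0606]
tool_rot: [3.124, -0.325, -0.002]
contact_force: [-0.6, -0.1, -1.1]
finger_gap: 0.705
pos [ 0.5712 -0.032   0.0606] yaw -11.9 tilt [-0.001 -0.   ] F [-0.6 -0.1 -1.1] gap 0.705 t 12.40
delta x -0.1 y 0.5 z 1.6 spin 0.002
```

```bash
python3 -m crank '[{"x":0,"y":0,"z":2,"spin":0},{"x":0,"y":0,"z":2,"spin":0}]' && python3 -m crank '[{"x":0,"y":0,"z":0,"spin":0},{"x":0,"y":0,"z":0,"spin":0},{"x":0,"y":0,"z":0,"spin":0}]' 0.9 && python3 -m crank '[{"x":0,"y":0,"z":-25,"spin":0},{"x":0,"y":0,"z":-65,"spin":0},{"x":0,"y":0,"z":-105,"spin":0},{"x":0,"y":0,"z":-130,"spin":0}]' 1 && python3 -m crank '[{"x":0,"y":0,"z":0,"spin":0}]' && python3 - <<'E'
from h import *
to(.571,-.0325,.19,-12)
S=imaging.get_image('scene');crop(S,275,200,100,75,'c_s15.png',8)
W=imaging.get_image('wrist');cv2.imwrite('pics/w15.png',W['frame'])
E
```

```text
clock: 12.6
eef_pos: [0.5717, -0.032, 0.0594]
tool_rot: [3.125, -0.325, 0.001]
contact_force: [-0.3, 0.3, -1.0]
finger_gap: 0.703
clock: 12.9
eef_pos: [0.5717, -0.032, 0.0595]
tool_rot: [-3.125, 0.325, -0.001]
contact_force: [-0.4, -0.3, 0.3]
finger_gap: 0.949
clock: 13.3
eef_pos: [0.5723, -0.0323, 0.1922]
tool_rot: [-3.125, 0.325, -0.004]
contact_force: [-0.5, 0.5, -0.5]
finger_gap: 0.999
clock: 13.4
eef_pos: [0.5734, -0.0323, 0.193]
tool_rot: [-3.124, 0.325, -0.01]
contact_force: [0.2, -0.1, -0.2]
finger_gap: 0.998
pos [ 0.5734 -0.0323  0.193 ] yaw -11.9 tilt [0.006 0.   ] F [ 0.2 -0.1 -0.2] gap 0.998 t 13.40
delta x -2.3 y 0.7 z 3.0 spin 0.002
```

View pics/c_s15.png

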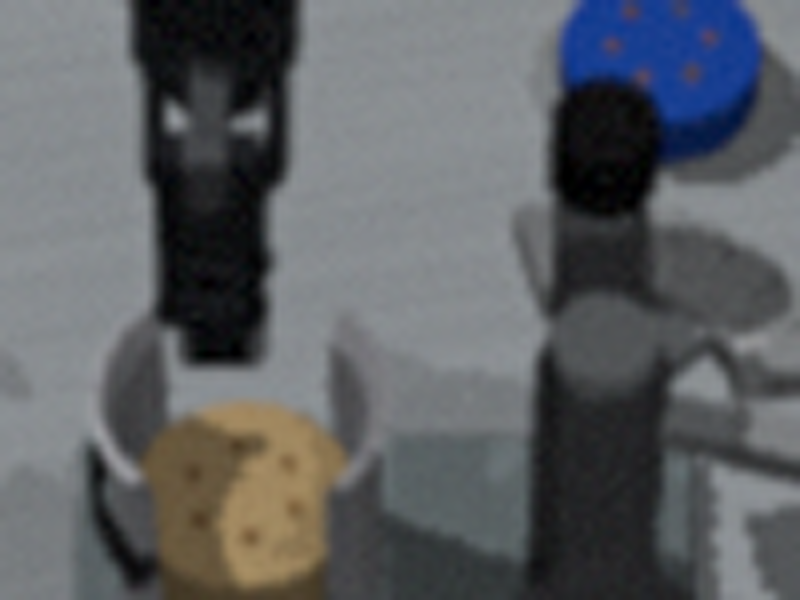

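View pics/w15.png

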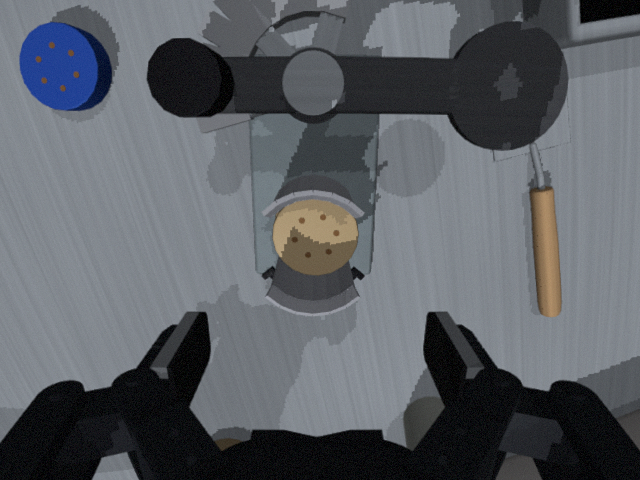

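```bash
python3 -m crank '[{"x":-10,"y":30,"z":0,"spin":0},{"x":-24,"y":70,"z":0,"spin":0},{"x":-39,"y":114,"z":0,"spin":0},{"x":-54,"y":158,"z":0,"spin":0},{"x":-69,"y":202,"z":5,"spin":0}]' && python3 -m crank '[{"x":-14,"y":42,"z":15,"spin":0},{"x":-25,"y":73,"z":45,"spin":0},{"x":-25,"y":73,"z":65,"spin":0},{"x":-25,"y":73,"z":65,"spin":0},{"x":-25,"y":73,"z":65,"spin":0}]' && python3 - <<'E'
from h import *
to(.4225,-.2815,.021,-12)
W=imaging.get_image('wrist');cv2.imwrite('pics/w16.png',W['frame'])
to(.4225,-.2815,.021,-12)
hsv=cv2.cvtColor(W["frame"],cv2.COLOR_BGR2HSV)
m=cv2.inRange(hsv,(8,50,60),(25,200,255))
cs,_=cv2.findContours(m,cv2.RETR_EXTERNAL,cv2.CHAIN_APPROX_NONE)
for c in cs:
    if cv2.contourArea(c)>300: 
        e=cv2.fitEllipse(c); print(np.round(e[0],1),np.round(e[1],1),onz(W,e[0],.017).round(4))
E
```

```text
clock: 14.0
eef_pos: [0.4611, -0.2165, 0.1834]
tool_rot: [-3.125, 0.324, 0.002]
contact_force: [0.1, 0.1, 1.0]
finger_gap: 1.001
clock: 14.5
eef_pos: [0.4228, -0.2811, 0.1187]
tool_rot: [-3.124, 0.324, 0.003]
contact_force: [0.9, 0.7, 0.2]
finger_gap: 0.998
pos [ 0.4228 -0.2811  0.1187] yaw -11.8 tilt [-0.002  0.001] F [0.9 0.7 0.2] gap 0.998 t 14.50
delta x -0.1 y 0.5 z 97.7 spin 0.003
pos [ 0.4235 -0.2812  0.1194] yaw -11.8 tilt [-0.  0.] F [0.4 0.2 0.1] gap 1.003 t 14.55
delta x -0.8 y 0.6 z 98.4 spin 0.004
[552.6 348.2] [69.8 95. ] [ 0.5718 -0.3872  0.017 ]
[318.  251.3] [95.1 97.4] [ 0.4243 -0.2813  0.017 ]
```

View pics/w16.png

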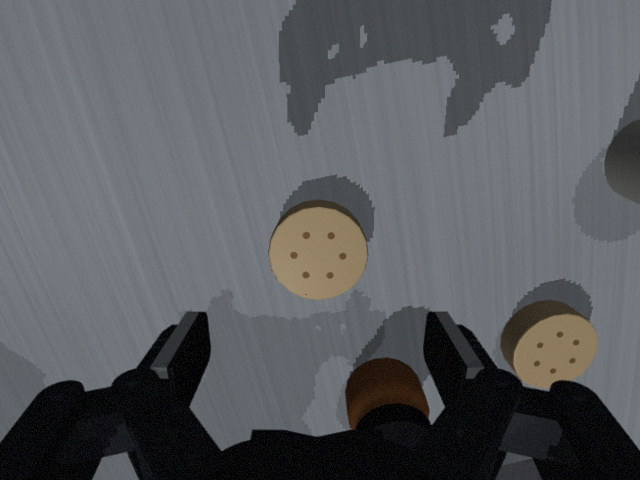

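```bash
python3 -m crank '[{"x":0,"y":0.5,"z":30,"spin":0},{"x":0,"y":0.5,"z":65,"spin":0},{"x":0,"y":0.5,"z":90,"spin":0},{"x":0,"y":0.5,"z":97,"spin":0},{"x":0,"y":0.5,"z":97,"spin":0}]' && python3 -m crank '[{"x":0,"y":0,"z":0,"spin":0},{"x":0,"y":0,"z":0,"spin":0},{"x":0,"y":0,"z":0,"spin":0},{"x":0,"y":0,"z":0,"spin":0}]' -1 && python3 - <<'E'
from h import *
to(.4225,-.2815,.021,-12)
W=imaging.get_image('wrist');cv2.imwrite('pics/w17.png',W['frame'])
E
```

```text
clock: 15.05
eef_pos: [0.4234, -0.2817, 0.0224]
tool_rot: [-3.125, 0.323, 0.001]
contact_force: [0.4, 0.3, -0.3]
finger_gap: 0.999
clock: 15.45
eef_pos: [0.4239, -0.2826, 0.0242]
tool_rot: [3.124, -0.324, 0.004]
contact_force: [-1.0, 1.5, 10.8]
finger_gap: 0.698
pos [ 0.4239 -0.2826  0.0242] yaw -11.8 tilt [ 0.003 -0.001] F [-1.   1.5 10.8] gap 0.698 t 15.45
delta x -1.6 y -0.8 z 3.2 spin 0.003
```

View pics/w17.png

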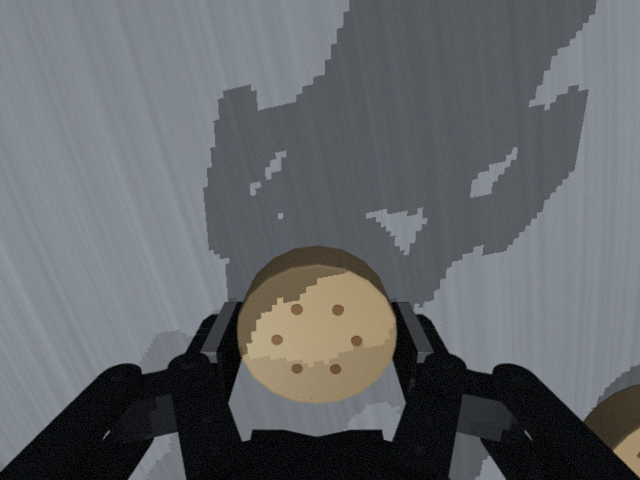

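```bash
python3 -m crank '[{"x":0,"y":0,"z":-35,"spin":0},{"x":0,"y":0,"z":-80,"spin":0},{"x":6,"y":-18,"z":-120,"spin":0},{"x":18,"y":-53,"z":-150,"spin":0},{"x":32,"y":-94,"z":-165,"spin":0}]' && python3 -m crank '[{"x":15,"y":-43,"z":0,"spin":0},{"x":30,"y":-87,"z":0,"spin":0},{"x":44,"y":-130,"z":0,"spin":0},{"x":55,"y":-162,"z":5,"spin":0},{"x":61,"y":-179,"z":20,"spin":0}]' && python3 -m crank '[{"x":0,"y":0,"z":15,"spin":0},{"x":0,"y":0,"z":15,"spin":0},{"x":0,"y":0,"z":15,"spin":0}]' && python3 - <<'E'
from h import *
import pickle
W=imaging.get_image('wrist');cv2.imwrite('pics/w18.png',W['frame'])
to(.5712,-.0332,.15,-12)
S=imaging.get_image('scene');crop(S,275,200,100,75,'c_s18.png',8)
to(.5712,-.0332,.15,-12)
u=np.array([.2045,.9789])
print("disc",onz(W,(317.3,334),.148).round(4),"far lip",onz(W,(316,198),.1).round(4))
E
```

```text
clock: 16.0
eef_pos: [0.4745, -0.1975, 0.1914]
tool_rot: [3.123, -0.33, 0.009]
contact_force: [0.2, -0.7, -1.2]
finger_gap: 0.702
clock: 16.5
eef_pos: [0.5723, -0.0306, 0.1688]
tool_rot: [-3.124, 0.318, -0.006]
contact_force: [-0.6, 0.5, -0.3]
finger_gap: 0.704
clock: 16.8
eef_pos: [0.5695, -0.0354, 0.1525]
tool_rot: [3.124, -0.327, -0.001]
contact_force: [-0.1, -0.8, -0.3]
finger_gap: 0.704
pos [ 0.5698 -0.0355  0.1529] yaw -12.0 tilt [ 0.    -0.001] F [-0.4  0.2 -0.7] gap 0.701 t 16.85
delta x 0.9 y -2.6 z 2.9 spin 0.000
pos [ 0.57   -0.0355  0.1531] yaw -12.0 tilt [ 0.001 -0.   ] F [ 0.6 -0.6 -1.7] gap 0.701 t 16.90
delta x 0.7 y -2.5 z 3.1 spin 0.001
disc [ 0.5708 -0.0341  0.148 ] far lip [0.5792 0.0076 0.1   ]
```

View pics/w18.png

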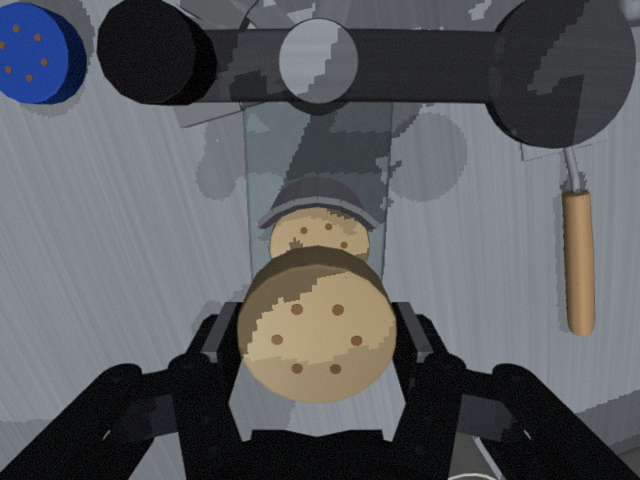

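View pics/c_s18.png

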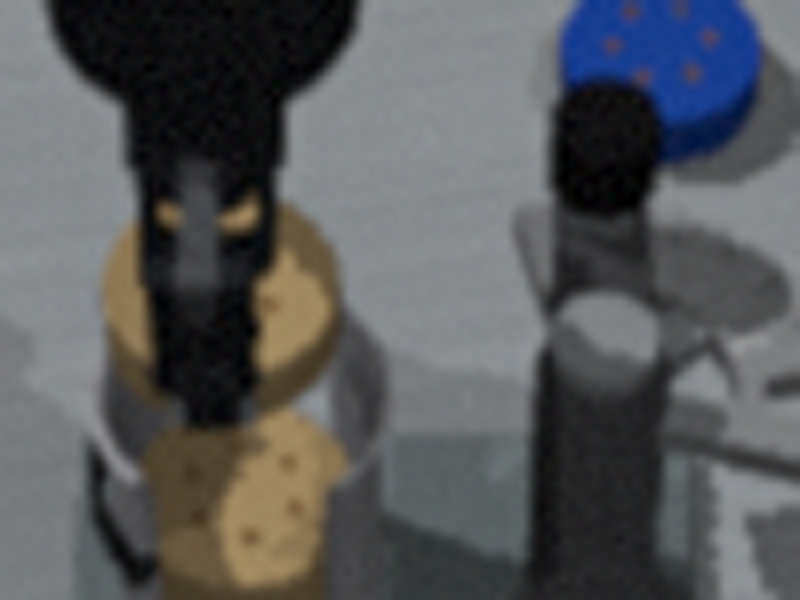

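```bash
python3 -m crank '[{"x":0.8,"y":-2,"z":15,"spin":0},{"x":0.8,"y":-2,"z":30,"spin":0},{"x":0.8,"y":-2,"z":43,"spin":0},{"x":0.8,"y":-2,"z":52,"spin":0},{"x":0.8,"y":-2,"z":52,"spin":0}]' && python3 - <<'E'
from h import *
to(.5712,-.0332,.082,-12)
S=imaging.get_image('scene');crop(S,275,200,100,75,'c_s19.png',8)
E
```

```text
clock: 17.4
eef_pos: [0.5707, -0.0327, 0.0995]
tool_rot: [3.124, -0.325, -0.002]
contact_force: [-0.5, 0.3, -1.0]
finger_gap: 0.7
pos [ 0.5707 -0.0327  0.0995] yaw -11.9 tilt [-0.002 -0.   ] F [-0.5  0.3 -1. ] gap 0.700 t 17.40
delta x 0.6 y 0.4 z 17.5 spin 0.002
```

View pics/c_s19.png

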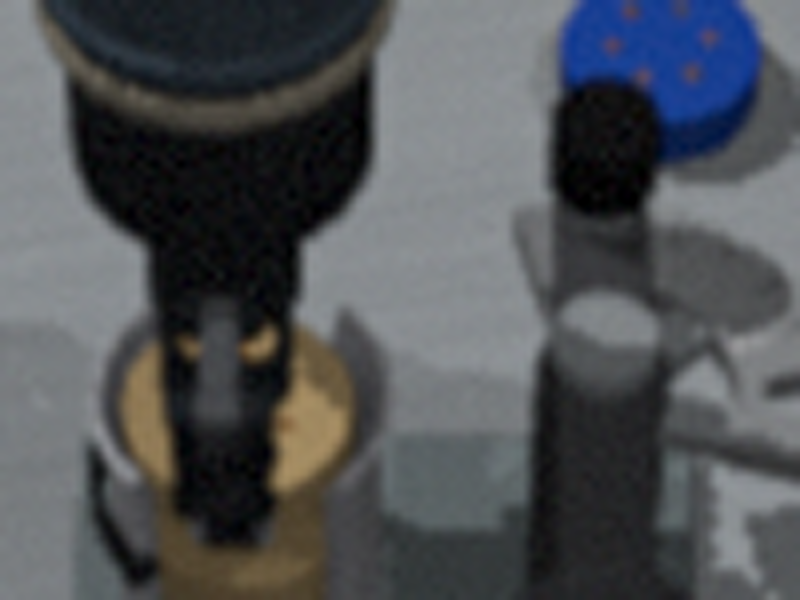

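```bash
python3 -m crank '[{"x":0,"y":0,"z":9,"spin":0},{"x":0,"y":0,"z":15,"spin":0},{"x":0,"y":0,"z":18,"spin":0},{"x":0,"y":0,"z":18,"spin":0}]' && python3 -c "
from h import *
to(.571,-.0325,.082,-12)"
```

```text
clock: 17.85
eef_pos: [0.571, -0.0323, 0.0818]
tool_rot: [3.125, -0.324, -0.001]
contact_force: [0.2, 0.2, -0.5]
finger_gap: 0.704
pos [ 0.571  -0.0323  0.0818] yaw -11.9 tilt [-0.001  0.   ] F [ 0.2  0.2 -0.5] gap 0.704 t 17.85
delta x 0.0 y 0.2 z -0.2 spin 0.003
```

```bash
python3 -m crank '[{"x":0,"y":0,"z":1.5,"spin":0},{"x":0,"y":0,"z":1.5,"spin":0}]' && python3 -m crank '[{"x":0,"y":0,"z":0,"spin":0},{"x":0,"y":0,"z":0,"spin":0},{"x":0,"y":0,"z":0,"spin":0}]' 0.9 && python3 -m crank '[{"x":0,"y":0,"z":-25,"spin":0},{"x":0,"y":0,"z":-65,"spin":0},{"x":0,"y":0,"z":-100,"spin":0},{"x":0,"y":0,"z":-120,"spin":0},{"x":0,"y":0,"z":-120,"spin":0}]' 1 && python3 -m crank '[{"x":-40,"y":20,"z":-10,"spin":0},{"x":-80,"y":45,"z":-20,"spin":-0.14},{"x":-85,"y":80,"z":-40,"spin":-0.28},{"x":-85,"y":110,"z":-50,"spin":-0.42},{"x":-85,"y":110,"z":-50,"spin":-0.56}]' && python3 -m crank '[{"x":0,"y":0,"z":0,"spin":-0.14},{"x":0,"y":0,"z":0,"spin":-0.28},{"x":0,"y":0,"z":0,"spin":-0.42},{"x":0,"y":0,"z":0,"spin":-0.42},{"x":0,"y":0,"z":0,"spin":-0.42}]' && python3 - <<'E'
from h import *
import pickle
W=imaging.get_image('wrist');cv2.imwrite('pics/w20.png',W['frame'])
S=imaging.get_image('scene');cv2.imwrite('pics/s20.png',S['frame']);crop(S,275,200,100,75,'c_s20.png',8)
T=imaging.get_image('top');cv2.imwrite('pics/t20.png',T['frame'])
pickle.dump((W,S,T),open('f20.pkl','wb'))
to(.571,-.0325,.08,-12)
E
```

```text
clock: 18.05
eef_pos: [0.5713, -0.0324, 0.0808]
tool_rot: [3.125, -0.325, 0.0]
contact_force: [-0.6, 0.3, -1.7]
finger_gap: 0.701
clock: 18.35
eef_pos: [0.5714, -0.0324, 0.081]
tool_rot: [-3.125, 0.325, -0.0]
contact_force: [0.6, 0.7, 0.4]
finger_gap: 0.953
clock: 18.85
eef_pos: [0.5728, -0.0328, 0.2039]
tool_rot: [-3.124, 0.325, -0.008]
contact_force: [-0.3, -0.5, -1.0]
finger_gap: 1.005
clock: 19.35
eef_pos: [0.4644, -0.1267, 0.2519]
tool_rot: [3.091, 0.552, 0.003]
contact_force: [1.3, 0.4, -1.1]
finger_gap: 1.001
clock: 19.85
eef_pos: [0.4652, -0.1226, 0.2503]
tool_rot: [-2.912, -1.178, 0.001]
contact_force: [-0.0, -0.5, -0.3]
finger_gap: 0.998
pos [ 0.4654 -0.1225  0.2505] yaw 44.1 tilt [-0. -0.] F [-0.4  0.4 -0. ] gap 1.005 t 20.00
delta x 138.5 y 9.0 z 170.5 spin 0.980
```

View pics/w20.png

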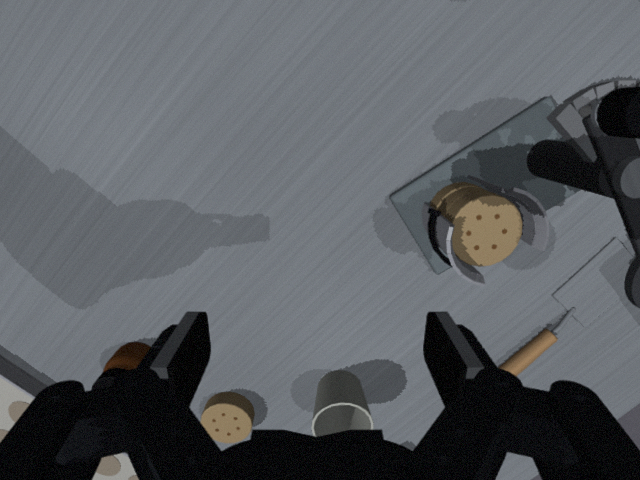

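View pics/c_s20.png

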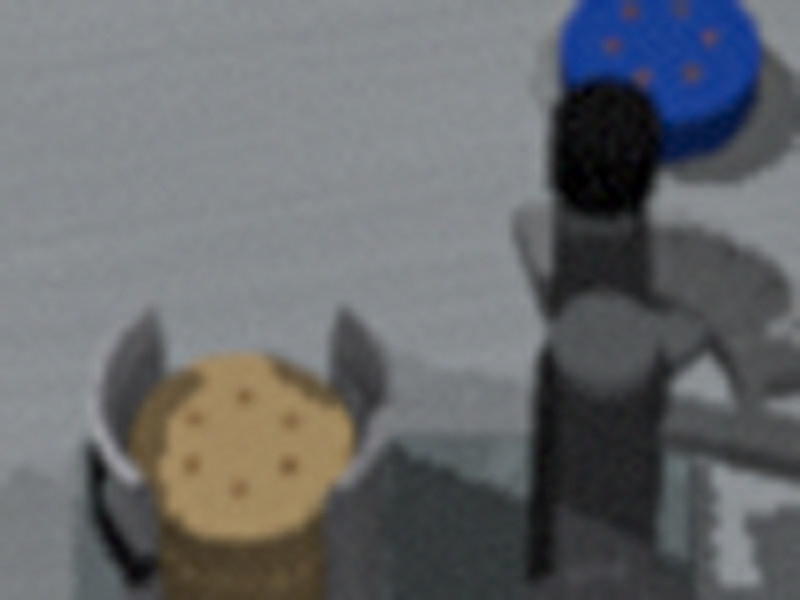

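View pics/s20.png

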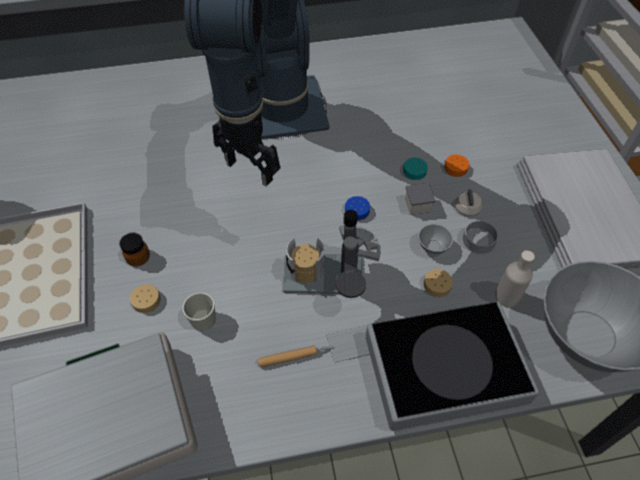

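```bash
python3 - <<'E'
from h import *
import pickle
W,S,T=pickle.load(open('f20.pkl','rb'))
crop(W,380,160,160,120,'c_w20.png',5)
W=pickle.load(open('w9.pkl','rb'));a=cv2.resize(W['frame'][195:225,420:460],None,fx=10,fy=10,interpolation=cv2.INTER_CUBIC)
W=pickle.load(open('w12.pkl','rb'));b=cv2.resize(W['frame'][70:100,320:360],None,fx=10,fy=10,interpolation=cv2.INTER_CUBIC)
cv2.imwrite('pics/tabs.png',np.hstack([a,b]))
E
```

```text
(no output)
```

View pics/c_w20.png

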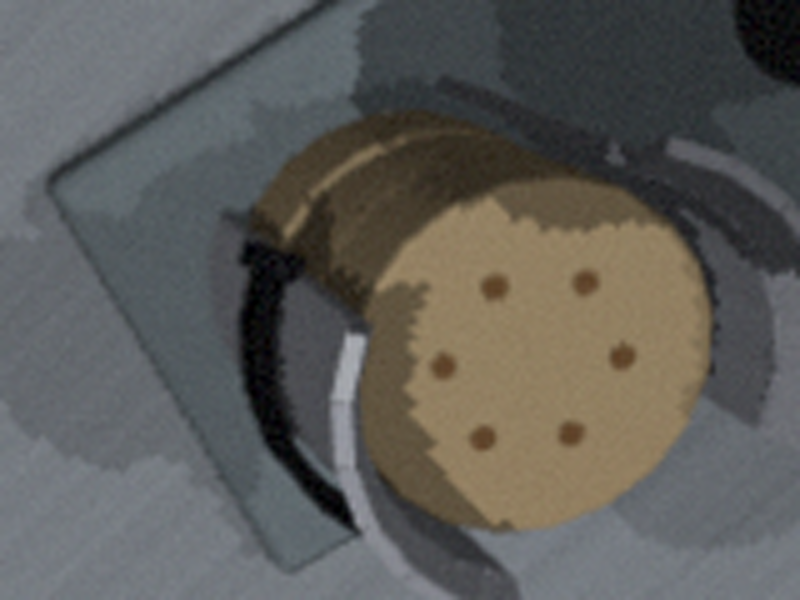

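View pics/tabs.png

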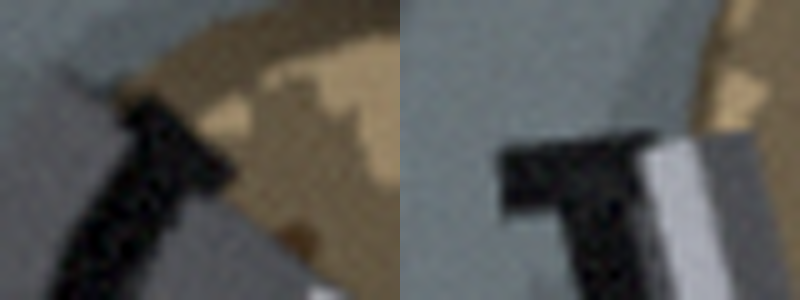

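```bash
python3 - <<'E'
from h import *
import pickle
W,S,T=pickle.load(open('f20.pkl','rb'));S0,T0=pickle.load(open('st0.pkl','rb'))
d=cv2.absdiff(S['frame'],S0['frame']).max(2)
for n,(u,v) in dict(jar=(134,250),cup=(199,311),bowl=(435,238),ring=(481,236),timer=(469,203),tub=(421,200),squeeze=(514,280),spat=(290,355),c=(145,298),d=(437,282)).items():
    a=S0['frame'][v-22:v+22,u-22:u+22]; r=cv2.matchTemplate(S['frame'][v-30:v+30,u-30:u+30],a,cv2.TM_CCOEFF_NORMED); print(n,np.array(cv2.minMaxLoc(r)[3])-8,round(r.max(),2))
# band: shut-time vs now
for (x,y,w,h) in((283,250,14,28),):
    a=S0['frame'][y:y+h,x:x+w]; r=cv2.matchTemplate(S['frame'][y-6:y+h+6,x-6:x+w+6],a,cv2.TM_CCOEFF_NORMED); print("band",np.array(cv2.minMaxLoc(r)[3])-6,round(r.max(),2))
print("stack top centre (scene,z=.078)",onz(S,(275-.44+243/8,200-.44+447/8),.078).round(4))
print(manip.job_done())
E
```

```text
jar [0 0] 1.0
cup [0 0] 0.86
bowl [0 0] 1.0
ring [0 0] 0.66
timer [0 0] 0.45
tub [0 0] 0.66
squeeze [7 5] 0.54
spat [0 0] 1.0
c [0 0] 1.0
d [0 0] 0.65
band [0 0] 0.85
stack top centre (scene,z=.078) [ 0.5708 -0.0327  0.078 ]
the job is handed in; nothing more can be done
None
```

The magazine is open and filled, and I handed the job in at about 20 s. It has not told me whether it passed.

**What I did:**
- **Keeper:** I lifted the plunger, swung the keeper to the open hole and let the pin drop in. I then placed two rounds on the one already in the tube, and left the other two on the counter.
- **Fill mark:** I measured its top edge at about 50–54 mm above the tube floor, from two views. Two rounds reach 44 mm and three reach 66 mm, so three is the right number.

**Last checks:**
- **Keeper and plunger:** the keeper measured 90.0° just before the pin dropped in. Afterwards the knob was at its fully-down height and the bar did not shift.
- **Stack:** the top round lies flat and centred in the tube, above the band.
- **Band and bystanders:** before-and-after image matching showed no shift for the band or for every other thing checked except the squeeze bottle. Matches were weak for the ring, timer, tub and one spare round, probably because the arm's shadow moved.
- **Squeeze bottle:** its match failed, with a poor score (0.54) and an offset of (7, 5) pixels. It looks to be in the same place by eye, and the arm never worked near it, so I put this down to the shadow too.

**One slip:** partway through the swing I typed a gripper turn with the wrong sign. The gripper slipped round the knob, and the side force on the tool reached about 28 N. I turned it back and finished the swing normally.

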